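# Sort levelling studs by thread pitch on the notched gauge

### The job

Sort the three square-waisted levelling studs by thread pitch on the notched gauge: lay each one gently in the cradle whose notches match its own thread, so that the threads at both ends drop fully home between the teeth, and leave it lying there. One of them has been left riding on a cradle that is not its own. Do not disturb the tile pieces, jars, bottle, tape and hammer.

Things in the scene. Friction and masses are not known exactly. Their poses are not given: they have to be found in the camera images.
- stud_fine: Steel stud with the finest thread, 6 mm pitch: 116 mm long along its x, about 0.23 kg; square waist mid-length (28 long, 22 x 22; grip here), both ends threaded (crest diameter 20, root 15), crests at 17, 23, 29, 35, 41, 47, 53 mm either side of the middle: plain rings, so roll does not matter. Symmetrical. Origin: centre. Starts on the slab, axis 11 mm above it, waist flats upright.
- stud_medium: Steel stud with the middle thread, 8 mm pitch: 116 mm long along its x, about 0.23 kg; square waist mid-length (28 long, 22 x 22; grip here), both ends threaded (crest diameter 20, root 15), crests at 18, 26, 34, 42, 50 mm either side of the middle: plain rings, so roll does not matter. Symmetrical. Origin: centre. Starts on one of the other two cradles, waist flats upright.
- stud_coarse: Steel stud with the coarsest thread, 11 mm pitch: 116 mm long along its x, about 0.23 kg; square waist mid-length (28 long, 22 x 22; grip here), both ends threaded (crest diameter 20, root 15), crests at 19, 30, 41, 52 mm either side of the middle: plain rings, so roll does not matter. Symmetrical. Origin: centre. Starts on the slab, axis 11 mm above it, waist flats upright.
- cradle_fine: Fixed cradle for 6 mm pitch: foot 136 x 24 x 6 mm (x, y, z) and at each end two upright notched steel strips, 20 to 60 mm from the middle along x, 3 mm thick, 6 to 9 mm either side of the centre line; open 40 mm between the ends for waist and fingers. Teeth 2.5 mm thick, tops 25.5 mm up, at 26, 32, 38, 44, 50, 56 mm either side of the middle. Origin: centre of the underside, x along it, z up.
- seat_fine (a point): Centre of stud_fine when fully home in cradle_fine: 30 mm above the cradle's underside, over its middle. Riding on the tooth tops a stud lies about 3.5 mm higher. Threads meet notches when stud and cradle middles agree along x (or are 6 mm apart); 1 mm or 0.02 rad off still drops in, 3 mm off stays up. The waist has 6 mm play each way.
- cradle_medium: Fixed cradle for 8 mm pitch: foot 136 x 24 x 6 mm (x, y, z) and at each end two upright notched steel strips, 20 to 60 mm from the middle along x, 3 mm thick, 6 to 9 mm either side of the centre line; open 40 mm between the ends for waist and fingers. Teeth 2.5 mm thick, tops 25.5 mm up, at 22, 30, 38, 46, 54 mm either side of the middle. Origin: centre of the underside, x along it, z up.
- seat_medium (a point): Centre of stud_medium when fully home in cradle_medium: 30 mm above the cradle's underside, over its middle. Riding on the tooth tops a stud lies about 3.5 mm higher. Threads meet notches when stud and cradle middles agree along x; 1 mm or 0.02 rad off still drops in, 4 mm off stays up. The waist has 6 mm play each way.
- cradle_coarse: Fixed cradle for 11 mm pitch: foot 136 x 24 x 6 mm (x, y, z) and at each end two upright notched steel strips, 20 to 60 mm from the middle along x, 3 mm thick, 6 to 9 mm either side of the centre line; open 40 mm between the ends for waist and fingers. Teeth 2.5 mm thick, tops 25.5 mm up, at 24.5, 35.5, 46.5, 57.5 mm either side of the middle. Origin: centre of the underside, x along it, z up.
- seat_coarse (a point): Centre of stud_coarse when fully home in cradle_coarse: 30 mm above the cradle's underside, over its middle. Riding on the tooth tops a stud lies about 3.5 mm higher. Threads meet notches when stud and cradle middles agree along x; 1 mm or 0.02 rad off still drops in, 5.5 mm off stays up. The waist has 6 mm play each way.
- gauge: Dark steel base plate of the thread gauge, fixed, 150 x 196 x 10 mm (x, y, z), carrying the three cradles side by side in any order: parallel to its x, 60 mm apart, their undersides on its top. Alike but for notch spacing. Origin: centre of its underside. Stands left or right of the bench's middle, the slab on the other side.
- shard_a: Broken piece of blue-and-white glazed tile on mortar, 50 x 32 x 24 mm (x, y, z), loose, on the slab between the two studs. Origin at the centre of its underside. Leave alone.
- shard_b: Tile piece, 40 x 56 x 30 mm, loose, on the slab beyond the studs' ends on one side. Origin at the centre of its underside. Leave alone.
- shard_c: Tile piece, 36 x 60 x 20 mm, loose, on the slab beyond the studs' other ends. Origin at the centre of its underside. Leave alone.
- slab: Turquoise foam slab, fixed, 270 x 230 x 30 mm (x, y, z), on which two of the studs and the three tile pieces lie. Origin at the centre of its underside; its top is 30 mm above the bench. The gauge stands on the other side of the bench's middle line; either may be left or right.
- wash_bottle: White plastic wash bottle with red cap and bent spout, 56 mm across, 171 mm high with the spout, standing between the slab and the gauge. Origin at the centre of its underside. Leave alone.
- jar_small: Glass jar with red lid, 56 mm across, 75 mm high, standing between the slab and the gauge. Origin at the centre of its underside. Leave alone.
- jar_big: Clear jar with dark lid, 76 mm across, 95 mm high, at the back of the bench. Origin at the centre of its underside. Leave alone.
- tape_roll: Roll of paper tape standing on its flat side, 96 mm across, 50 mm high, on the left of the bench. Origin at the centre of its underside. Leave alone.
- hammer: Hammer with wooden handle, 280 mm long, up to 40 mm high, lying on the right of the bench, pointing away from the robot. Leave alone.

How it is judged (in metres and radians):
At the end, for the whole second after the job is handed in: Each of the three studs lies released and at rest in the cradle of its own pitch: its middle within 1.5 mm of the seated height and within 9 mm of the cradle's middle seen from above, its axis within 0.03 rad of the cradle's (z of stud_fine in the frame of seat_fine between -0.0015 and 0.0015 m and horizontal distance between stud_fine and seat_fine below 0.009 m and angle between the x axis of stud_fine and the x axis of cradle_fine, either way round below 0.03 rad and linear speed of each of stud_fine, stud_medium, stud_coarse below 0.02 m/s and z of stud_medium in the frame of seat_medium between -0.0015 and 0.0015 m and horizontal distance between stud_medium and seat_medium below 0.009 m and angle between the x axis of stud_medium and the x axis of cradle_medium, either way round below 0.03 rad and z of stud_coarse in the frame of seat_coarse between -0.0015 and 0.0015 m and horizontal distance between stud_coarse and seat_coarse below 0.009 m and angle between the x axis of stud_coarse and the x axis of cradle_coarse, either way round below 0.03 rad); the robot touches nothing.
It fails at once if a tile piece is shifted by more than 20 mm (distance of any of shard_a, shard_b, shard_c from where it was at the start of the episode above 0.02 m).
It fails at once if the bottle, a jar, the tape roll or the hammer is shifted by more than 20 mm (distance of any of wash_bottle, jar_small, jar_big, tape_roll, hammer from where it was at the start of the episode above 0.02 m).
It fails at once if a stud is dropped or forced on a cradle (over 60 N) (contact force between any of stud_fine, stud_medium, stud_coarse and cradle_fine above 60 N or contact force between any of stud_fine, stud_medium, stud_coarse and cradle_medium above 60 N or contact force between any of stud_fine, stud_medium, stud_coarse and cradle_coarse above 60 N).
It also fails if it takes over 70 s, if anything falls off the work surface, if the arm or the gripper's body presses on something with over 40 N, if the wrist force passes 120 N, or if a joint passes its speed limit or range.

### The arm

A 6-joint arm with a two-finger parallel gripper is mounted at the origin on the work surface. World frame = base frame: x ahead of the robot, y to its left, z up, the work surface at z = 0. Lengths are in mm, angles in rad, forces in N, time in s.
With the tool pointing down it reaches from about 350 to 850 mm from the base axis. Payload 8.1 kg.
Tool frame: the origin (TCP) lies midway between the tips of the shut fingers; the grasp point (between the pads) lies 19 mm behind it; z points along the fingers, y is the line along which they close (so a half turn about z gives the same grasp; the last joint's range is limited). The gripper opens to 85 mm and grips with 20 to 120 N. Pads are 22 mm wide; open, the fingers measure 114 mm over their backs; the gripper's body (76 mm by 85 mm) begins 54 mm behind the grasp point. The pads swing forward as they close: fully open they stand 13 mm farther back than shut.
Start: joints at [-1.34, 0.13, 1.488, -0, 1.523, -0.085], TCP at [186.366, -570.327, 231.292] pointing down, gripper open.
Joint ranges: [-2.96, 2.96], [-0.89, 2.26], [0.02, 2.5], [-1.34, 4.48], [0, 2.73], [-2.66, 2.66]. Speed limits (rad/s): [2.39, 2.39, 2.79, 3.14, 3.14, 3.14].

### API

Orientations are given as a unit quaternion [w, x, y, z].
In Python, from rig import arm, camrig gives the robot as it stands (arm), with the cameras (camrig).
- The arm moves only by the shell command python3 shift.py, which reads ROWS from standard input. ROWS is a JSON list of rows, 1 to 8 of them, each an object with the fields jaw (the finger opening in mm), tx, ty, tz (the shift in mm), ax, ay, az (a rotation vector in rad); a field left out counts as zero (the opening has to be given); each row is the pose to reach, as a shift and turn from the pose commanded when the command began, along the tool's axes at that moment; what a row does not reach only later rows make up. A row lasts 1/12 s, in which the tool goes at most 41.7 mm and 0.125 rad, less where a joint would pass 70% of its speed; a pose out of reach is approached as far as the arm can. The fingers move at their own pace and stop on an object; the grip force is fixed at half the most. Time passes only in rows, so rows that do not move let the fingers close. It prints the time, the measured TCP pose, the force, the opening and the grip force at its end. Input that does not fit is refused with a message, and nothing moves.
- arm.get_obs(): the state, without advancing time (a new reading comes with each control period).
- camrig.grab_frame(name): name is "side" or "top"; returns the picture (400x640x3 uint8, blue, green, red); there is no depth.
- camrig.calibration(name): a dict with "camera_matrix" (3x3 intrinsics, pixels), "k1" (the pictures are not rectified: a ray, as slopes to the right and down, at radius r is drawn at 1 + k1 r^2 times it, then the intrinsics apply), "rvec" (rotation vector, rad) and "tvec" (3), from world to camera coordinates, as OpenCV has them. Camera axes: x right, y down, z forward; pixel columns grow to the right and rows downward; lengths in mm; the calibration is good to about 2 mm. A picture is of the moment at which its call begins. calibration takes no time and is no camera call.
- arm.finish_job(): hands the job in; it is judged then, once.
The state is a dict: "time_s": time; "qpos": joint angles; "joint_velocities": joint speeds; "tau": joint torques, N m; "eef_pos": TCP position; "orientation": TCP orientation; "contact_force": force on the tool from outside, world axes, zero at the start; "torque": the same for the moment, N m; "opening": finger opening in mm; "grip_force": force on a finger pad.
Only numpy, scipy, OpenCV 4.12 (cv2) and the standard library are available. Lean on these libraries where they do the work, as an engineer would, in place of code of your own. Each camera call takes 0.05 s, during which the arm holds its last target. There are 200 camera calls.

## Working session

There is one attempt and no reset: what is moved stays moved. The work goes in short steps, Python scripts to look and compute and a shell command to move; the robot and the scene stay as the last step left them, time stands still between calls to the robot, and variables do not carry over. Pictures are saved under pics/ and viewed, at most 10 in all, crops included, and the job is handed in when it is done.

```bash
ls; mkdir -p pics
python3 - <<'E'
from rig import arm, camrig
import cv2
for n in("top","side"):
    cv2.imwrite(f"pics/{n}0.png",camrig.grab_frame(n)); print(n,camrig.calibration(n))
print(arm.get_obs())
E
```

```text
pics
rig.py
shift.py
top {'camera_matrix': array([[512.79914278,   0.        , 310.61162885],
       [  0.        , 512.79914278, 199.41443605],
       [  0.        ,   0.        ,   1.        ]]), 'k1': -0.03398083869219345, 'rvec': array([ 2.11658934, -2.16509593,  0.16428627]), 'tvec': array([  21.65455   ,  580.83655049, 1292.15005099])}
side {'camera_matrix': array([[435.81744488,   0.        , 325.9592498 ],
       [  0.        , 435.81744488, 202.13544576],
       [  0.        ,   0.        ,   1.        ]]), 'k1': 0.02331018203235105, 'rvec': array([ 2.36092616, -0.58911067,  0.202834  ]), 'tvec': array([-554.1034282 ,  245.74693156, 1035.91527631])}
{'time_s': 0.1, 'qpos': array([-1.34040730e+00,  1.31095603e-01,  1.48916857e+00,  5.18568385e-06,
        1.52296896e+00, -8.54009134e-02]), 'joint_velocities': array([ 0.00011596, -0.00207844, -0.00136704, -0.00049426,  0.00150393,
       -0.0003924 ]), 'tau': array([-1.54619715e-04, -5.70950532e+01, -5.01943123e+01, -4.15621007e-04,
        8.04805284e-03, -1.24973431e-05]), 'eef_pos': array([ 186.25250776, -569.85244109,  230.34435722]), 'orientation': array([-8.18270130e-04,  9.87560153e-01,  1.57239533e-01, -5.68272599e-05]), 'contact_force': array([0.21752337, 0.00531219, 0.3506321 ]), 'torque': array([-0.00456598, -0.00652684, -0.02003819]), 'grip_force': 0.0, 'opening': 85.13262674012806}
```

View pics/top0.png

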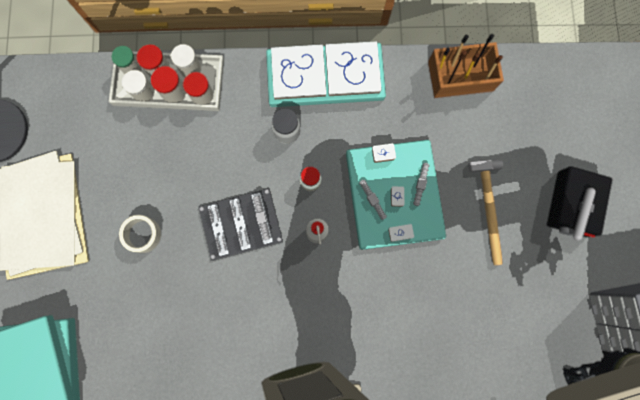

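View pics/side0.png

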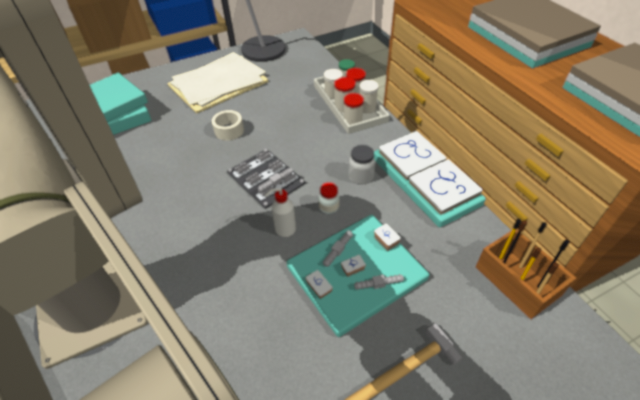

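The top picture shows the gauge at about (240,223) and the slab at (396,193). The studs on the slab are at (371,200) and (421,184), with the bottle and small jar between slab and gauge. I need enlargements to tell the pitches apart.

```bash
cat > h.py <<'E'
import numpy as np,cv2
from rig import arm, camrig
from scipy.spatial.transform import Rotation as R
def ray(cam,uv):
    c=camrig.calibration(cam);K=c["camera_matrix"]
    n=cv2.undistortPoints(np.float64(uv).reshape(-1,1,2),K,np.array([c["k1"],0,0,0.]))[:,0]
    Rm=cv2.Rodrigues(c["rvec"])[0]
    return -Rm.T@c["tvec"], np.c_[n,np.ones(len(n))]@Rm
def plane(cam,uv,z):
    o,d=ray(cam,uv); return o+d*((z-o[2])/d[:,2])[:,None]
def proj(cam,P):
    c=camrig.calibration(cam)
    return cv2.projectPoints(np.float64(P).reshape(-1,1,3),c["rvec"],c["tvec"],c["camera_matrix"],np.array([c["k1"],0,0,0.]))[0][:,0]
E
python3 - <<'E'
from h import *
f=np.mean([camrig.grab_frame("top") for _ in range(6)],0).astype('u1'); np.save("top.npy",f)
a=cv2.resize(f[180:265,195:290],(670,600),interpolation=cv2.INTER_CUBIC)
b=cv2.resize(f[130:255,340:450],(528,600),interpolation=cv2.INTER_CUBIC)
cv2.imwrite("pics/g.png",a);cv2.imwrite("pics/s.png",b)
E
```

```text
(no output)
```

View pics/g.png

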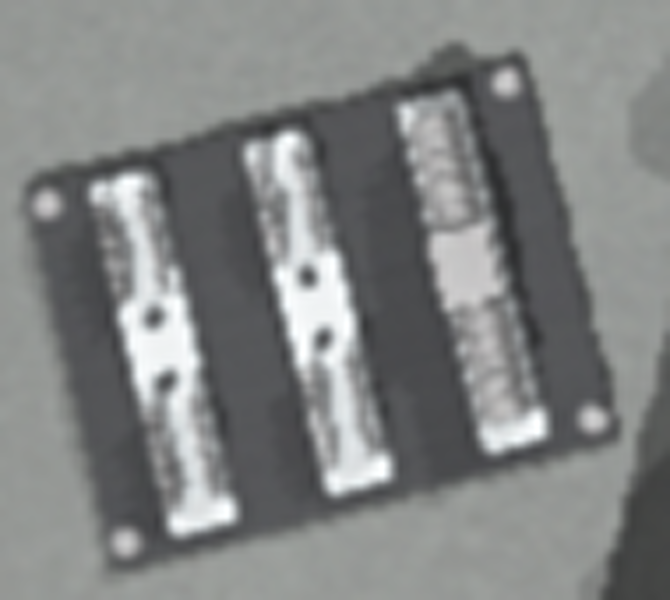

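View pics/s.png

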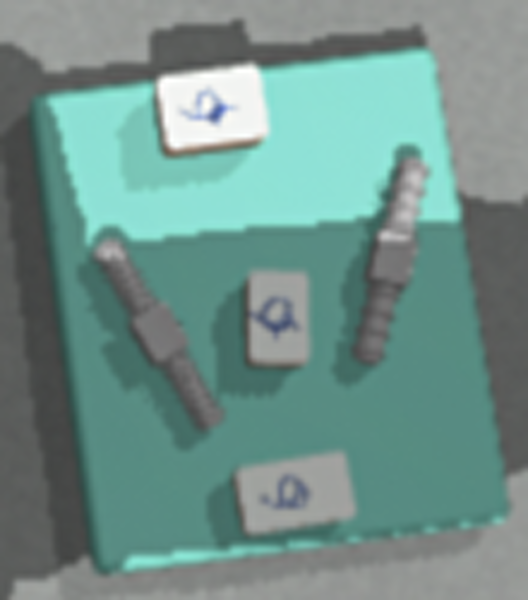

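The gauge crop shows the medium stud riding on the right-hand cradle and the other two cradles empty. On the slab, the right stud has wide ridges, so it is coarse, and the left one is fine. Next I measure the poses and read the notch pitch from strip profiles.

```bash
cat > m.py <<'E'
from h import *
def blobs(mask,lo,hi):
    n,l,s,c=cv2.connectedComponentsWithStats(mask.astype('u1'))
    return [(i,s[i],c[i],l==i) for i in range(1,n) if lo<=s[i,4]<=hi]
E
python3 - <<'E'
from m import *
f=np.load("top.npy"); hsv=cv2.cvtColor(f,cv2.COLOR_BGR2HSV); g=cv2.cvtColor(f,cv2.COLOR_BGR2GRAY).astype(float)
roi=np.zeros(g.shape,bool); roi[180:265,195:290]=1
# gauge plate: dark mask filled
m=((g<95)&roi).astype('u1'); m=cv2.morphologyEx(m,cv2.MORPH_OPEN,np.ones((2,2)))
cs,_=cv2.findContours(m,0,2)
for c in sorted(cs,key=cv2.contourArea)[-2:]: print("dark",cv2.contourArea(c),cv2.minAreaRect(c))
for thr in(170,):
    for i,s,c,_ in blobs((g>thr)&roi,3,2000): print("bright",s,c,plane("top",c,16)[0].round(1))
# screws: local maxima weighted centroids
for u,v in [(47,204),(125,543),(507,81),(593,419)]:
    u0,v0=195+u/670*95-.5,180+v/600*85-.5
    ys,xs=np.mgrid[int(v0)-2:int(v0)+4,int(u0)-2:int(u0)+4]; w=np.clip(g[ys,xs]-110,0,None)
    p=[(w*xs).sum()/w.sum(),(w*ys).sum()/w.sum()]; print("screw",np.round(p,2),plane("top",p,11)[0].round(1))
# slab studs: low saturation inside slab
roi=np.zeros(g.shape,bool); roi[135:250,345:445]=1
cs,_=cv2.findContours(((hsv[...,1]<60)&roi).astype('u1'),0,2)
for c in cs:
    if cv2.contourArea(c)>40: print("lowsat",cv2.contourArea(c),np.round(cv2.minAreaRect(c)[0],1),np.round(cv2.minAreaRect(c)[1],1),cv2.minAreaRect(c)[2])
o,_=ray("top",[[0,0]]);print("cam",o)
E
```

```text
dark 343.5 ((209.52749633789062, 232.1806182861328), (55.87846374511719, 11.390607833862305), 81.34745788574219)
dark 1698.0 ((249.6121063232422, 221.8438720703125), (58.531883239746094, 58.55255126953125), 71.93952178955078)
bright [265 190   3   3   7] [266.28571429 191.        ] [611.1 126.4  16. ]
bright [252 195   6   6  18] [254.38888889 197.72222222] [593.6 158.3  16. ]
bright [233 199  17  51 274] [240.10218978 225.27737226] [520.7 196.6  16. ]
bright [230 200   2   4   7] [230.57142857 201.71428571] [584.3 221.9  16. ]
bright [256 202   3   2   4] [257.   202.75] [579.9 151.4  16. ]
bright [208 205  20  51 280] [217.85714286 229.95      ] [509.6 255.5  16. ]
bright [257 206   3   5  11] [258.27272727 207.54545455] [567.  148.1  16. ]
bright [200 208   3   2   5] [201.2 208.6] [567.6 300.2  16. ]
bright [233 213   1   3   3] [233. 214.] [551.2 215.4  16. ]
bright [256 212  10  20  99] [260.81818182 218.91919192] [536.4 141.6  16. ]
bright [263 234   9  10  50] [266.6  239.34] [481.9 126.7  16. ]
bright [239 239   3   6   6] [240.  241.5] [477.8 196.9  16. ]
bright [278 238   3   3   7] [278.71428571 239.        ] [482.1  94.8  16. ]
bright [212 256   2   2   4] [212.5 256.5] [440.  269.3  16. ]
screw [201.15 208.5 ] [568.5 301.4  11. ]
screw [212.24 256.45] [440.4 270.9  11. ]
screw [266.3  191.25] [611.3 126.8  11. ]
screw [278.6  238.91] [482.7  95.4  11. ]
lowsat 327.0 [400.8 232.4] [15.  24.5] 80.53767395019531
lowsat 254.0 [397.5 196. ] [20. 13.] 90.0
lowsat 277.0 [372.8 199.2] [44.9  9.4] 56.30992889404297
lowsat 271.5 [421. 184.] [ 9.2 43.7] 14.03624439239502
lowsat 2729.0 [394.5 192. ] [114.  99.] 90.0
cam [ 376.18893386    9.79045007 1365.97137793]
```

```bash
cat >> m.py <<'E'
C=np.array([525.7,198.6]);TH=0.238
ex=np.array([np.cos(TH),np.sin(TH)]);ey=np.array([-ex[1],ex[0]])
def gp(x,y,z): # gauge local -> world
    x,y,z=np.broadcast_arrays(x,y,z); return np.c_[C+np.outer(x,ex)+np.outer(y,ey),z]
def samp(g,P,cam="top"):
    uv=proj(cam,P).astype('f4'); return cv2.remap(g.astype('f4'),uv[:,:1].copy(),uv[:,1:].copy(),cv2.INTER_CUBIC)[:,0]
teeth={6:[26,32,38,44,50,56],8:[22,30,38,46,54],11:[24.5,35.5,46.5,57.5]}
E
python3 - <<'E'
from m import *
from scipy.signal import detrend
g=cv2.cvtColor(np.load("top.npy"),cv2.COLOR_BGR2GRAY).astype(float)
x=np.arange(21,59.1,.5)
for yc in(60,0,-60):
  for zz in (35.5,) :
    for dy in(-11,-9,-7.5,-6,6,7.5,9,11):
      r=[]
      for s in(1,-1):
        p=detrend(samp(g,gp(s*x,yc+dy,zz))); 
        for P in(6,8,11):
          a=(p*np.exp(-2j*np.pi*(x-teeth[P][0])/P)).mean()*2
          r.append(f"{abs(a):4.0f}@{-np.angle(a)*P/2/np.pi*1:5.1f}")
      print(yc,dy,r)
print(proj("top",gp([0,0,0],[60,0,-60],[16,16,35])))
E
```

```text
60 -11 ['   3@  2.2', '   5@ -3.7', '   7@  0.7', '   2@  2.2', '   4@  1.5', '   4@ -4.2']
60 -9 ['   3@  2.2', '   5@ -2.5', '   1@ -2.0', '   3@  2.1', '   4@  1.1', '   3@  0.1']
60 -7.5 ['   2@  2.3', '   3@ -1.6', '   4@ -3.1', '   2@  2.1', '   4@  0.7', '   7@  0.3']
60 -6 ['   1@  2.6', '   1@ -1.2', '   3@ -4.3', '   1@  2.4', '   1@  0.6', '   6@  1.4']
60 6 ['   4@  2.2', '  11@  3.5', '   5@ -1.9', '   4@  1.5', '   5@ -3.7', '   1@ -0.8']
60 7.5 ['   4@  2.3', '  13@  3.6', '   9@ -0.8', '   2@  1.5', '   5@  3.6', '   4@ -1.2']
60 9 ['   3@  2.4', '   9@  3.7', '   7@ -1.0', '   1@  1.5', '   4@  3.1', '   5@ -0.2']
60 11 ['   1@  2.6', '   3@  4.0', '   2@ -2.5', '   0@  1.1', '   2@  2.9', '   3@  1.2']
0 -11 ['   1@  2.2', '   3@  3.3', '  10@ -0.4', '   4@  2.3', '   2@  1.2', '   3@ -0.5']
0 -9 ['   2@  2.4', '   2@  3.7', '  10@ -0.1', '   6@  1.9', '   1@  0.3', '   5@ -2.4']
0 -7.5 ['   2@  2.3', '   2@ -3.6', '   8@ -0.1', '   5@  1.8', '   1@ -0.1', '   6@ -2.5']
0 -6 ['   1@  2.2', '   1@ -3.1', '   5@ -1.0', '   3@  1.7', '   0@  2.4', '   5@ -2.0']
0 6 [' 
[... 477 characters left out ...]
7', '   5@  0.4', '   2@  2.5', '   6@ -3.4', '   2@  3.4']
-60 -7.5 ['   2@  2.4', '   6@ -3.9', '   7@  1.5', '   2@  2.3', '   4@ -3.4', '   2@ -0.4']
-60 -6 ['   1@  2.4', '   5@ -3.2', '   7@  1.8', '   2@  2.2', '   1@  2.7', '   4@ -0.9']
-60 6 ['   3@  1.9', '   4@ -3.4', '   7@ -0.7', '   1@  2.7', '   2@  1.3', '   5@  5.0']
-60 7.5 ['   4@  1.8', '   4@ -3.2', '  15@ -1.1', '   1@  2.6', '   0@  1.4', '  13@  4.9']
-60 9 ['   4@  2.0', '   3@ -1.5', '  24@ -1.8', '   1@ -2.6', '   1@  2.5', '  19@ -5.3']
-60 11 ['   3@  2.3', '   4@ -0.9', '  19@ -2.3', '   1@ -1.9', '   2@  2.2', '  13@ -4.7']
[[217.32409352 229.21325912]
 [239.32622492 223.40428319]
 [260.576362   216.74660341]]
```

Run:
```python
from m import *
rows=[]
for cam in("top","side"):
    f=np.mean([camrig.grab_frame(cam) for _ in range(4)],0).astype('f4')
    for yc in(60,0,-60):
        X,Y=np.meshgrid(np.arange(-70,70.1,.18),np.arange(16,-16.1,-.4))
        uv=proj(cam,gp(X.ravel(),yc+Y.ravel(),35.5)).astype('f4').reshape(*X.shape,2)
        im=cv2.remap(f,uv[...,0],uv[...,1],cv2.INTER_CUBIC); rows.append(np.clip(im,0,255).astype('u1')); rows.append(np.zeros((8,im.shape[1],3),'u1'))
im=np.vstack(rows);print(im.shape);cv2.imwrite("pics/rect.png",im)
```

```text
(534, 779, 3)
```

View pics/rect.png

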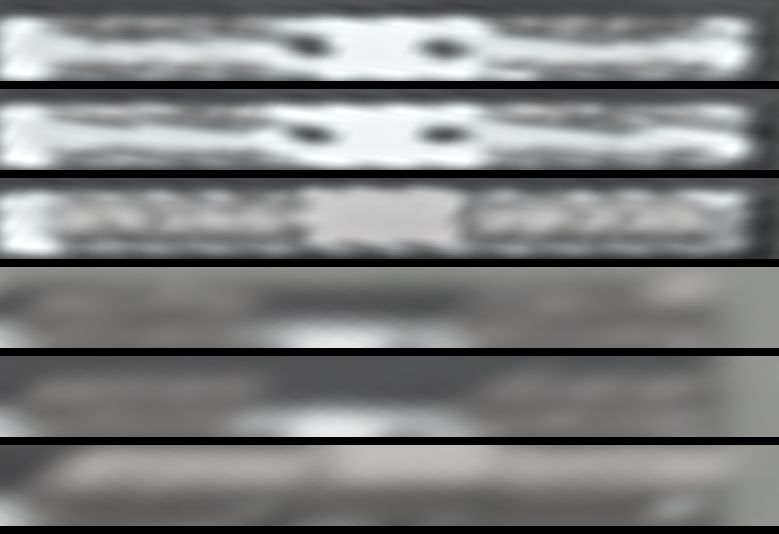

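The rectified strips (top rows: left, middle and right cradles) show the waist of the riding stud around column 385, which is x≈0. The teeth are too blurred to read by eye, so I use a least-squares pitch spectrum on the raw pixels.

Run:
```python
from m import *
g=cv2.cvtColor(np.load("top.npy"),cv2.COLOR_BGR2GRAY).astype(float)
ys,xs=np.mgrid[185:262,198:288]; uv=np.c_[xs.ravel(),ys.ravel()]; v=g[ys,xs].ravel()
W=plane("top",uv,35.5)[:,:2]-C; lx,ly=W@ex,W@ey
Ps=np.arange(4.5,14.1,.5)
print("P     ",*[f"{p:5.1f}" for p in Ps])
for yc in(60,0,-60):
  tot0=0;tot=np.zeros(len(Ps))
  for sy in(1,-1):
    for sx in(1,-1):
      k=(abs((ly-yc)*sy-7.5)<3.0)&(lx*sx>21)&(lx*sx<59)
      x=lx[k]*sx;y=(ly[k]-yc)*sy;b=v[k]
      A0=np.c_[np.ones(len(x)),x,x**2,y,y**2,x*y]
      r0=b-A0@np.linalg.lstsq(A0,b,rcond=None)[0]
      s=[]
      for P in Ps:
        A=np.c_[A0,np.cos(2*np.pi*x/P),np.sin(2*np.pi*x/P)]
        r=b-A@np.linalg.lstsq(A,b,rcond=None)[0]; s.append(1-(r@r)/(r0@r0))
      tot+=np.array(s)/4
  print(yc,"mean ",*[f"{a:5.2f}" for a in tot])
```

```text
P        4.5   5.0   5.5   6.0   6.5   7.0   7.5   8.0   8.5   9.0   9.5  10.0  10.5  11.0  11.5  12.0  12.5  13.0  13.5  14.0
60 mean   0.01  0.02  0.05  0.01  0.02  0.02  0.07  0.14  0.16  0.14  0.10  0.07  0.06  0.09  0.15  0.20  0.24  0.24  0.22  0.18
0 mean   0.02  0.05  0.05  0.05  0.04  0.04  0.04  0.05  0.06  0.05  0.07  0.11  0.16  0.19  0.19  0.17  0.14  0.10  0.08  0.05
-60 mean   0.02  0.02  0.08  0.03  0.01  0.03  0.07  0.12  0.17  0.20  0.24  0.28  0.30  0.29  0.26  0.22  0.17  0.13  0.09  0.07
```

```bash
cat >> m.py <<'E'
def to(p,yaw):
    o=arm.get_obs();q=o["orientation"];r=R.from_quat([*q[1:],q[0]])
    tgt=R.from_euler('z',yaw)*R.from_euler('x',np.pi)
    d=r.inv(); cur=o["eef_pos"]
    print("now",cur.round(1),"yaw",round(float(np.arctan2(*r.as_matrix()[1::-1,0])),4),"t",round(o["time_s"],2),"f",o["contact_force"].round(1),"open",round(o["opening"],1))
    print("  d tool",d.apply(np.array(p)-cur).round(1),"rv",(d*tgt).as_rotvec().round(3))
def pca(mask,cam,z):
    v,u=np.nonzero(mask); P=plane(cam,np.c_[u,v],z)[:,:2]
    r=cv2.minAreaRect(P.astype('f4')); c=P.mean(0)
    w,V=np.linalg.eigh(np.cov((P-c).T)); a=V[:,1]*np.sign(V[0,1])
    return c,np.arctan2(a[1],a[0]),np.round(r[0],1),np.round(r[1],1)
E
python3 - <<'E'
from m import *
f=np.load("top.npy"); hsv=cv2.cvtColor(f,cv2.COLOR_BGR2HSV)
roi=np.zeros(f.shape[:2],bool); roi[135:250,345:445]=1
for i,s,c,k in blobs((hsv[...,1]<75)&roi,150,450): print(s,c.round(1),*pca(k,"top",44))
roi[:]=0; roi[205:232,250:275]=1
b,g,r=[f[...,j].astype(float) for j in range(3)]
ly=None
ys,xs=np.mgrid[180:265,195:290];W=plane("top",np.c_[xs.ravel(),ys.ravel()],54.5)[:,:2]-C
k=(abs(W@ey+60)<20)&(abs(W@ex)<25)
m=np.zeros(f.shape[:2],bool); m[ys.ravel()[k],xs.ravel()[k]]=1
for i,s,c,kk in blobs(m&(r-b>4)&(r>150),20,300):
    o=pca(kk,"top",54.5);print("waist",s,c,o,"local",(o[0]-C)@ex,(o[0]-C)@ey)
o=arm.get_obs()
to([*(C-60*ey),200],TH)
for n,z,uv in(("bottle cap",140,(317,229)),("jar",75,(311,177))):print(n,plane("top",[uv],z))
E
echo '[[45,557,-566,0,0,0,0.078],[45,557,-566,0,0,0,0.078],[45,557,-566,0,0,0,0.078],[45,557,-566,0,0,0,0.078],[45,557,-566,0,0,0,0.078],[45,557,-566,0,0,0,0.078],[45,557,-566,0,0,0,0.078],[45,557,-566,0,0,0,0.078]]' | python3 shift.py
```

```text
refused: ROWS must be a list of objects with named fields. Nothing was moved.
```

Nothing moved. I misread the format; it is a list of objects with named fields. Resending.

```bash
echo '[{"jaw":45,"tx":557,"ty":-566,"az":0.078},{"jaw":45,"tx":557,"ty":-566,"az":0.078},{"jaw":45,"tx":557,"ty":-566,"az":0.078},{"jaw":45,"tx":557,"ty":-566,"az":0.078},{"jaw":45,"tx":557,"ty":-566,"az":0.078},{"jaw":45,"tx":557,"ty":-566,"az":0.078},{"jaw":45,"tx":557,"ty":-566,"az":0.078},{"jaw":45,"tx":557,"ty":-566,"az":0.078}]' | python3 shift.py
python3 - <<'E'
from m import *
to([*(C-60*ey),200],TH)
g=cv2.cvtColor(np.load("top.npy"),cv2.COLOR_BGR2GRAY).astype(float)
x=np.arange(-24,24.1,.25)
p=np.mean([samp(g,gp(x,-60+d,54.5)) for d in np.arange(-7,7.1,1)],0)
print(p[::4].round(0))
t=175; i=np.nonzero(p>t)[0]; print("waist x",x[i[0]],x[i[-1]])
y=np.arange(-20,20.1,.25); q=np.mean([samp(g,gp(d,-60+y,54.5)) for d in np.arange(-8,8.1,1)],0);print(q[::4].round(0))
E
```

```text
time_s: 1.47
eef_pos: [335.2, -270.1, 231.5]
orientation: [0.0, 0.993, 0.118, 0.0]
contact_force: [1.7, 0.0, 0.4]
opening: 44.7
grip_force: 0.0
now [ 335.2 -270.1  231.5] yaw 0.2373 t 1.47 f [1.7 0.  0.4] open 44.7
  d tool [ 295.3 -350.8   31.5] rv [ 0.001 -0.001 -0.001]
[161. 157. 151. 146. 146. 153. 165. 180. 192. 199. 201. 200. 200. 199.
 198. 198. 198. 198. 197. 197. 197. 197. 196. 196. 196. 196. 196. 197.
 198. 199. 199. 197. 190. 175. 154. 138. 133. 139. 149. 156. 162. 165.
 164. 162. 160. 162. 167. 169. 171.]
waist x -17.25 8.75
[ 53.  50.  54.  64.  77.  96. 115. 132. 150. 167. 182. 194. 197. 197.
 196. 195. 193. 193. 194. 194. 196. 197. 198. 199. 200. 201. 201. 199.
 193. 177. 152. 123.  97.  80.  71.  69.  71.  74.  75.  76.  76.]
```

```bash
python3 -c "
from m import *
to([*(C-60.3*ey-4.2*ex),90],TH)"
echo '[{"jaw":45,"tx":291,"ty":-350},{"jaw":45,"tx":291,"ty":-350},{"jaw":45,"tx":291,"ty":-350},{"jaw":45,"tx":291,"ty":-350},{"jaw":45,"tx":291,"ty":-350},{"jaw":45,"tx":291,"ty":-350},{"jaw":45,"tx":291,"ty":-350},{"jaw":45,"tx":291,"ty":-350}]' | python3 shift.py
```

```text
now [ 335.2 -270.1  231.5] yaw 0.2373 t 1.47 f [1.7 0.  0.4] open 44.7
  d tool [ 291.1 -350.6  141.5] rv [ 0.001 -0.001 -0.001]
time_s: 2.13
eef_pos: [482.1, 29.6, 231.7]
orientation: [0.0, 0.993, 0.119, 0.001]
contact_force: [0.9, -1.5, 0.4]
opening: 44.9
grip_force: 0.0
```

```bash
echo '[{"jaw":45},{"jaw":45},{"jaw":45},{"jaw":45}]' | python3 shift.py; python3 -c "
from m import *
to([*(C-60.3*ey-4.2*ex),90],TH)"
```

```text
time_s: 2.47
eef_pos: [481.3, 26.5, 231.3]
orientation: [0.0, 0.993, 0.118, -0.0]
contact_force: [-0.1, -0.1, 0.4]
opening: 45.4
grip_force: 0.0
now [481.3  26.5 231.3] yaw 0.2368 t 2.47 f [-0.1 -0.1  0.4] open 45.4
  d tool [ 79.4 -96.6 141.3] rv [ 0.     0.    -0.001]
```

```bash
echo '[{"jaw":45,"tx":40,"ty":-48},{"jaw":45,"tx":79.4,"ty":-96.6},{"jaw":45,"tx":79.4,"ty":-96.6},{"jaw":45,"tx":79.4,"ty":-96.6},{"jaw":45,"tx":79.4,"ty":-96.6,"tz":40},{"jaw":45,"tx":79.4,"ty":-96.6,"tz":80},{"jaw":45,"tx":79.4,"ty":-96.6,"tz":120},{"jaw":45,"tx":79.4,"ty":-96.6,"tz":120}]' | python3 shift.py
python3 - <<'E'
from m import *
to([*(C-60.3*ey-4.2*ex),33],TH)
f=camrig.grab_frame("top");f2=camrig.grab_frame("side")
cv2.imwrite("pics/a.png",np.hstack([cv2.resize(f[150:270,190:310],(400,400),interpolation=2),cv2.resize(f2[120:240,210:330],(400,400),interpolation=2)]))
E
```

```text
time_s: 3.13
eef_pos: [530.0, 137.3, 102.4]
orientation: [0.0, 0.993, 0.117, -0.007]
contact_force: [-1.6, 0.1, -1.2]
opening: 44.8
grip_force: 0.0
now [530.  137.3 102.4] yaw 0.2355 t 3.13 f [-1.6  0.1 -1.2] open 44.8
  d tool [ 7.  -0.2 69.4] rv [-0.001  0.014 -0.002]
```

View pics/a.png

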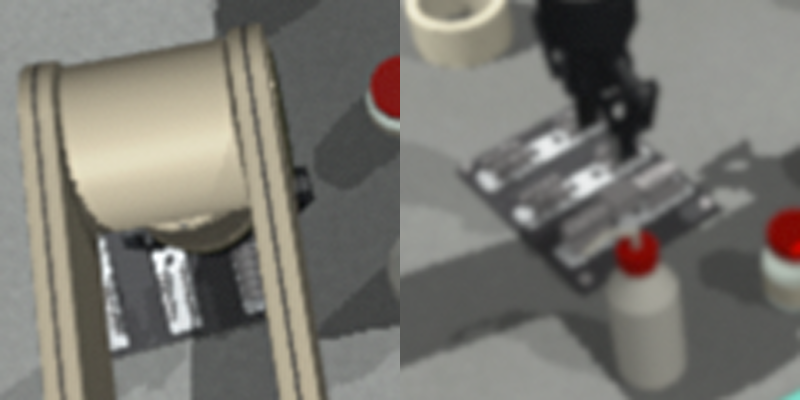

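The top view of the gauge is covered by the arm. In the side view the fingers straddle the right-hand stud at about (610,150). I settle, then descend.

```bash
echo '[{"jaw":45,"tz":20},{"jaw":45,"tz":35},{"jaw":45,"tz":45},{"jaw":45,"tz":45},{"jaw":45,"tz":45},{"jaw":45,"tz":45}]' | python3 shift.py
python3 - <<'E'
from m import *
to([*(C-60.3*ey-4.2*ex),33],TH)
E
```

```text
time_s: 3.73
eef_pos: [537.5, 140.0, 68.6]
orientation: [-0.0, 0.993, 0.118, 0.002]
contact_force: [0.5, -0.1, 1.0]
opening: 44.9
grip_force: 0.0
now [537.5 140.   68.6] yaw 0.2374 t 3.73 f [ 0.5 -0.1  1. ] open 44.9
  d tool [-2.   0.6 35.6] rv [ 0.    -0.003 -0.001]
```

```bash
echo '[{"jaw":45,"tx":-1,"tz":12},{"jaw":45,"tx":-1,"tz":24},{"jaw":45,"tx":-1,"tz":34},{"jaw":45,"tx":-1,"tz":34},{"jaw":45,"tx":-1,"tz":34},{"jaw":45,"tx":-1,"tz":34}]' | python3 shift.py; echo '[{"jaw":18},{"jaw":18},{"jaw":18},{"jaw":18},{"jaw":18},{"jaw":18}]' | python3 shift.py;python3 - <<'E'
from m import *
to([*(C-60.3*ey-4.2*ex),33],TH);print(arm.get_obs()["grip_force"])
E
```

```text
time_s: 4.23
eef_pos: [534.8, 139.8, 32.0]
orientation: [0.0, 0.993, 0.119, -0.0]
contact_force: [0.7, -0.1, 0.2]
opening: 44.9
grip_force: 0.0
time_s: 4.73
eef_pos: [535.6, 140.0, 32.8]
orientation: [-0.0, 0.993, 0.119, 0.001]
contact_force: [2.9, -0.0, 1.2]
opening: 20.8
grip_force: 62.3
now [535.6 140.   32.8] yaw 0.2381 t 4.73 f [ 2.9 -0.   1.2] open 20.8
  d tool [-0.   1.  -0.2] rv [-0.    -0.001  0.   ]
62.279977798461914
```

```bash
echo '[{"jaw":18,"tz":-20},{"jaw":18,"tz":-40},{"jaw":18,"tx":4.2,"ty":-40,"tz":-40},{"jaw":18,"tx":4.2,"ty":-80,"tz":-40},{"jaw":18,"tx":4.2,"ty":-119.3,"tz":-40},{"jaw":18,"tx":4.2,"ty":-119.3,"tz":-40},{"jaw":18,"tx":4.2,"ty":-119.3,"tz":-40},{"jaw":18,"tx":4.2,"ty":-119.3,"tz":-40}]' | python3 shift.py; echo '[{"jaw":18,"tz":12},{"jaw":18,"tz":24},{"jaw":18,"tz":34},{"jaw":18,"tz":36},{"jaw":18,"tz":37},{"jaw":18,"tz":37},{"jaw":18,"tz":37}]' | python3 shift.py;python3 - <<'E'
from m import *
to([*(C+60*ey),33],TH);print(arm.get_obs()["grip_force"])
E
```

```text
time_s: 5.4
eef_pos: [510.1, 256.6, 71.5]
orientation: [0.0, 0.993, 0.119, -0.001]
contact_force: [-0.3, 0.2, -1.5]
opening: 20.6
grip_force: 62.1
time_s: 5.98
eef_pos: [511.3, 256.6, 35.6]
orientation: [-0.0, 0.993, 0.118, 0.0]
contact_force: [-0.6, 0.2, -3.1]
opening: 20.6
grip_force: 62.1
now [511.3 256.6  35.6] yaw 0.2374 t 5.98 f [-0.6  0.2 -3.1] open 20.6
  d tool [ 0.3 -0.2  2.6] rv [-0.    -0.    -0.001]
62.12419152259827
```

```bash
echo '[{"jaw":18,"tz":1.5},{"jaw":18,"tz":2.5},{"jaw":18,"tz":2.5},{"jaw":18,"tz":2.5}]' | python3 shift.py;echo '[{"jaw":18,"tz":1},{"jaw":18,"tz":1},{"jaw":18,"tz":1}]' | python3 shift.py; echo '[{"jaw":18,"tz":1},{"jaw":18,"tz":1},{"jaw":18,"tz":1}]' | python3 shift.py
```

```text
time_s: 6.32
eef_pos: [511.1, 256.8, 33.0]
orientation: [-0.0, 0.993, 0.119, 0.0]
contact_force: [1.3, 0.3, -2.9]
opening: 20.8
grip_force: 62.1
time_s: 6.57
eef_pos: [511.2, 256.7, 32.0]
orientation: [0.0, 0.993, 0.119, 0.0]
contact_force: [0.7, -0.6, -0.5]
opening: 20.5
grip_force: 62.4
time_s: 6.82
eef_pos: [511.5, 256.5, 31.3]
orientation: [0.0, 0.993, 0.119, 0.0]
contact_force: [0.3, -3.3, 3.4]
opening: 20.7
grip_force: 63.1
```

```bash
echo '[{"jaw":18,"ty":0.6},{"jaw":18,"ty":0.6},{"jaw":18,"ty":0.6}]' | python3 shift.py; for i in 1; do echo '[{"jaw":18,"tx":0.8},{"jaw":18,"tx":0.8},{"jaw":18,"tx":0.8}]' | python3 shift.py; done;  echo '[{"jaw":18,"tx":0.8},{"jaw":18,"tx":0.8},{"jaw":18,"tx":0.8}]' | python3 shift.py
```

```text
time_s: 7.07
eef_pos: [511.5, 256.0, 31.0]
orientation: [0.0, 0.993, 0.119, 0.0]
contact_force: [1.3, -3.0, 3.3]
opening: 20.5
grip_force: 62.8
time_s: 7.32
eef_pos: [511.8, 256.1, 30.7]
orientation: [0.0, 0.993, 0.119, -0.0]
contact_force: [0.4, -5.7, 3.3]
opening: 20.5
grip_force: 63.0
time_s: 7.57
eef_pos: [512.2, 256.1, 30.6]
orientation: [0.0, 0.993, 0.119, -0.001]
contact_force: [-1.5, -4.9, 4.7]
opening: 20.6
grip_force: 63.1
```

```bash
echo '[{"jaw":18,"tx":-0.6,"ty":1},{"jaw":18,"tx":-0.6,"ty":1},{"jaw":18,"tx":-0.6,"ty":1}]' | python3 shift.py; echo '[{"jaw":18,"tz":0.8},{"jaw":18,"tz":0.8},{"jaw":18,"tz":0.8}]' | python3 shift.py; echo '[{"jaw":18,"ty":0.8,"tz":0.5},{"jaw":18,"ty":0.8,"tz":0.5},{"jaw":18,"ty":0.8,"tz":0.5}]' | python3 shift.py
```

```text
time_s: 7.82
eef_pos: [512.1, 255.9, 30.7]
orientation: [-0.0, 0.993, 0.119, -0.0]
contact_force: [-1.4, 0.1, 1.4]
opening: 20.6
grip_force: 62.7
time_s: 8.07
eef_pos: [512.3, 255.9, 30.5]
orientation: [-0.0, 0.993, 0.119, 0.0]
contact_force: [-2.0, -0.4, 5.8]
opening: 20.7
grip_force: 63.4
time_s: 8.32
eef_pos: [512.4, 255.8, 30.4]
orientation: [-0.001, 0.993, 0.119, 0.0]
contact_force: [-4.9, 1.7, 9.6]
opening: 20.8
grip_force: 63.9
```

```bash
echo '[{"jaw":18,"tx":-0.8,"ty":-0.3},{"jaw":18,"tx":-0.8,"ty":-0.3},{"jaw":18,"tx":-0.8,"ty":-0.3}]' | python3 shift.py; echo '[{"jaw":18,"tx":-0.8},{"jaw":18,"tx":-0.8},{"jaw":18,"tx":-0.8}]' | python3 shift.py;echo '[{"jaw":18,"tx":-0.8},{"jaw":18,"tx":-0.8},{"jaw":18,"tx":-0.8}]' | python3 shift.py
```

```text
time_s: 8.57
eef_pos: [512.3, 255.8, 30.5]
orientation: [-0.001, 0.993, 0.119, 0.001]
contact_force: [-0.8, 2.2, 6.2]
opening: 20.9
grip_force: 63.2
time_s: 8.82
eef_pos: [512.1, 255.7, 30.6]
orientation: [-0.001, 0.993, 0.119, 0.002]
contact_force: [2.2, 5.4, 5.6]
opening: 20.3
grip_force: 63.0
time_s: 9.07
eef_pos: [511.5, 255.4, 30.6]
orientation: [-0.001, 0.993, 0.119, 0.002]
contact_force: [3.1, 5.2, 4.9]
opening: 20.7
grip_force: 63.1
```

```bash
echo '[{"jaw":18,"tx":1.2,"ty":0.3,"tz":-0.5},{"jaw":18,"tx":1.2,"ty":0.3,"tz":-0.5},{"jaw":18,"tx":1.2,"ty":0.3,"tz":-0.5}]' | python3 shift.py; echo '[{"jaw":45},{"jaw":45},{"jaw":45},{"jaw":45,"tz":-20},{"jaw":45,"tz":-60},{"jaw":45,"tz":-100},{"jaw":45,"tz":-140},{"jaw":45,"tz":-180}]' | python3 shift.py
```

```text
time_s: 9.32
eef_pos: [511.6, 255.4, 30.6]
orientation: [-0.001, 0.993, 0.119, 0.0]
contact_force: [-0.8, 4.3, 6.3]
opening: 20.5
grip_force: 63.2
time_s: 9.98
eef_pos: [510.6, 253.7, 211.1]
orientation: [0.0, 0.993, 0.118, -0.001]
contact_force: [0.5, 0.5, -0.1]
opening: 45.0
grip_force: 0.0
```

```bash
echo '[{"jaw":45,"tx":-22,"ty":546,"az":0.53},{"jaw":45,"tx":-22,"ty":546,"az":0.53},{"jaw":45,"tx":-22,"ty":546,"az":0.53},{"jaw":45,"tx":-22,"ty":546,"az":0.53},{"jaw":45,"tx":-22,"ty":546,"az":0.53},{"jaw":45,"tx":-22,"ty":546,"az":0.53},{"jaw":45,"tx":-22,"ty":546,"az":0.53},{"jaw":45,"tx":-22,"ty":546,"az":0.53}]' | python3 shift.py
python3 - <<'E'
from m import *
to([617,-282.5,100],-.296)
f=camrig.grab_frame("top");np.save("top2.npy",f);g=cv2.cvtColor(f,cv2.COLOR_BGR2GRAY).astype(float)
f2=camrig.grab_frame("side")
cv2.imwrite("pics/b.png",np.hstack([cv2.resize(f[180:265,195:290],(400,360),interpolation=2),cv2.resize(f2[140:215,220:310],(400,360),interpolation=2)]))
x=np.arange(-24,24.1,.25)
for z in(51,54.5):
    p=np.mean([samp(g,gp(x,60+d,z)) for d in np.arange(-7,7.1,1)],0);i=np.nonzero(p>170)[0];print(z,p[::4].round(),x[i[[0,-1]]])
E
```

```text
time_s: 10.65
eef_pos: [576.3, -74.8, 209.5]
orientation: [0.0, 0.989, -0.146, -0.0]
contact_force: [0.9, 1.3, 0.1]
opening: 45.2
grip_force: 0.0
now [576.3 -74.8 209.5] yaw -0.2925 t 10.65 f [0.9 1.3 0.1] open 45.2
  d tool [ 99.  187.2 109.4] rv [0.    0.001 0.003]
51 [156. 159. 160. 159. 156. 152. 149. 146. 144. 149. 160. 175. 189. 198.
 201. 201. 201. 200. 199. 198. 197. 197. 196. 197. 197. 197. 197. 197.
 196. 196. 195. 196. 197. 197. 197. 195. 188. 176. 162. 150. 144. 143.
 141. 142. 145. 151. 157. 162. 163.] [-13.25  13.25]
54.5 [155. 158. 158. 156. 153. 149. 145. 143. 143. 152. 166. 181. 194. 199.
 201. 201. 200. 199. 198. 197. 197. 196. 196. 196. 197. 197. 197. 196.
 196. 195. 195. 196. 197. 196. 196. 192. 182. 168. 154. 145. 142. 141.
 140. 141. 146. 153. 158. 161. 160.] [-13.5   12.75]
```

View pics/b.png

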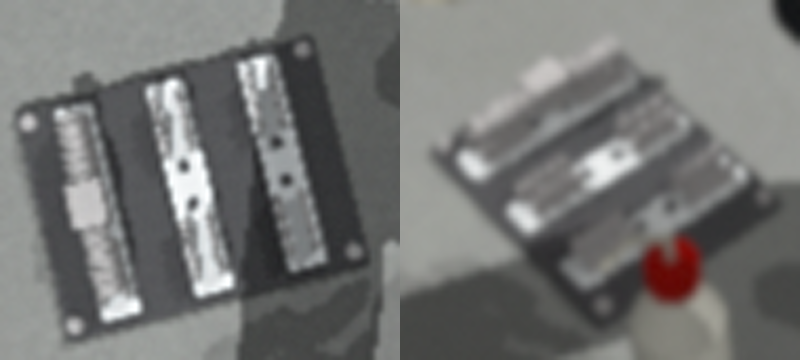

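The medium stud now lies in the left cradle, with its waist centred at local x≈0. I check its height by two-view rays, compared with the riding state, and run a pitch spectrum on the now empty right cradle.

Run:
```python
from m import *
s0=cv2.imread("pics/side0.png"); s1=camrig.grab_frame("side")
# height of waist: white waist pixels in side view. project expected center of top face/near top for z
def waist(im,P):
    u,v=proj("side",P)[0]; g=cv2.cvtColor(im,cv2.COLOR_BGR2GRAY).astype(float)
    y0,x0=int(v)-9,int(u)-9; gg=g[y0:y0+19,x0:x0+19]
    m=gg>np.percentile(gg,86); n,l,s,c=cv2.connectedComponentsWithStats(m.astype('u1')); i=1+np.argmax(s[1:,4])
    return c[i]+[x0,y0],s[i,4],(u,v)
def near(P,uv): # z from side ray at given xy: least squares of line x,y ~ P
    o,d=ray("side",[uv]);d=d[0]; 
    A=np.c_[-d,[0,0,1]]; t=np.linalg.lstsq(A,o-np.array([P[0],P[1],0]),rcond=None)[0]
    q=o+d*t[0]; return t[1],np.hypot(*(q-np.array(P))[:2])
for nm,im,P in(("riding",s0,gp(-4,-60,54.5)[0]),("now",s1,gp(0,60,51)[0])):
    c,n,e=waist(im,P); print(nm,c,n,e,near(P,c))
for nm,f in (("top",np.load("top2.npy")),("side",s1)):
  g=cv2.cvtColor(f,cv2.COLOR_BGR2GRAY).astype(float)
  for yc in(0,-60):
    ctr=proj(nm,gp(0,yc,35))[0].astype(int); ys,xs=np.mgrid[ctr[1]-32:ctr[1]+33,ctr[0]-32:ctr[0]+33]
    W=plane(nm,np.c_[xs.ravel(),ys.ravel()],35.5)[:,:2]-C; lx,ly=W@ex,W@ey-yc; v=g[ys,xs].ravel()
    tot=[];Ps=np.arange(5,13.1,.5)
    for sy in (1,-1):
      for sx in(1,-1):
        k=(abs(ly*sy-7.5)<2.5)&(lx*sx>21)&(lx*sx<59);x=lx[k]*sx;y=ly[k];b=v[k]
        A0=np.c_[np.ones(len(x)),x,x**2,x**3,y,y**2,x*y]; r0=b-A0@np.linalg.lstsq(A0,b,rcond=None)[0]
        s=[]
        for P in Ps:
          A=np.c_[A0,np.cos(2*np.pi*x/P),np.sin(2*np.pi*x/P)];r=b-A@np.linalg.lstsq(A,b,rcond=None)[0];s.append(1-r@r/(r0@r0))
        tot.append(s)
    print(nm,yc,np.c_[Ps,np.mean(tot,0)][:,1].round(2))
```

```text
riding [267.73529412 173.94117647] 34 (np.float64(274.70308710532413), np.float64(175.8943727555116)) (np.float64(66.25303247830621), np.float64(18.465748974000814))
now [251.93023256 155.        ] 43 (np.float64(251.64030565620013), np.float64(154.77165284971136)) (np.float64(49.9171264218286), np.float64(0.7119940794992273))
top 0 [0.09 0.11 0.1  0.1  0.06 0.03 0.08 0.11 0.09 0.09 0.13 0.2  0.25 0.27
 0.25 0.22 0.18]
top -60 [0.05 0.13 0.08 0.02 0.03 0.05 0.03 0.03 0.11 0.24 0.36 0.41 0.39 0.34
 0.27 0.2  0.15]
side 0 [0.09 0.25 0.28 0.21 0.2  0.18 0.17 0.21 0.18 0.13 0.14 0.18 0.26 0.34
 0.38 0.38 0.34]
side -60 [0.12 0.13 0.25 0.11 0.11 0.06 0.06 0.08 0.08 0.13 0.23 0.32 0.37 0.37
 0.36 0.33 0.29]
```

```bash
echo '[{"jaw":45},{"jaw":45},{"jaw":45}]' | python3 shift.py; python3 -c "
from m import *
to([617,-282.5,100],-.296)"
```

```text
time_s: 11.05
eef_pos: [576.5, -71.2, 209.8]
orientation: [-0.0, 0.989, -0.145, -0.0]
contact_force: [-0.0, 0.5, -0.3]
opening: 45.0
grip_force: 0.0
now [576.5 -71.2 209.8] yaw -0.2905 t 11.05 f [-0.   0.5 -0.3] open 45.0
  d tool [ 99.4 190.9 109.7] rv [-0.     0.001  0.005]
```

```bash
echo '[{"jaw":45,"tx":20,"ty":38},{"jaw":45,"tx":40,"ty":76},{"jaw":45,"tx":60,"ty":114},{"jaw":45,"tx":80,"ty":152},{"jaw":45,"tx":99.4,"ty":190.9,"tz":40},{"jaw":45,"tx":99.4,"ty":190.9,"tz":80,"az":0.005},{"jaw":45,"tx":99.4,"ty":190.9,"tz":110,"az":0.005},{"jaw":45,"tx":99.4,"ty":190.9,"tz":110,"az":0.005}]' | python3 shift.py; echo '[{"jaw":45,"tz":10},{"jaw":45,"tz":20},{"jaw":45,"tz":20},{"jaw":45,"tz":20},{"jaw":45,"tz":20}]' | python3 shift.py; python3 -c "
from m import *
to([617,-282.5,33],-.296)"
```

```text
time_s: 11.72
eef_pos: [611.9, -281.2, 89.6]
orientation: [-0.002, 0.989, -0.148, -0.007]
contact_force: [-1.8, 1.9, -2.7]
opening: 44.7
grip_force: 0.0
time_s: 12.13
eef_pos: [618.5, -284.0, 82.7]
orientation: [0.001, 0.989, -0.148, 0.002]
contact_force: [-0.0, -0.4, 0.7]
opening: 44.9
grip_force: 0.0
now [ 618.5 -284.    82.7] yaw -0.2962 t 12.13 f [-0.  -0.4  0.7] open 44.9
  d tool [-2.  -1.  49.7] rv [ 0.001 -0.004 -0.   ]
```

```bash
echo '[{"jaw":45,"tx":-1,"tz":14},{"jaw":45,"tx":-1,"ty":-0.5,"tz":28},{"jaw":45,"tx":-1,"ty":-0.5,"tz":40},{"jaw":45,"tx":-1,"ty":-0.5,"tz":47},{"jaw":45,"tx":-1,"ty":-0.5,"tz":48.5},{"jaw":45,"tx":-1,"ty":-0.5,"tz":48.5},{"jaw":45,"tx":-1,"ty":-0.5,"tz":48.5}]' | python3 shift.py; echo '[{"jaw":18},{"jaw":18},{"jaw":18},{"jaw":18},{"jaw":18},{"jaw":18}]' | python3 shift.py;python3 - <<'E'
from m import *
to([617,-282.5,33],-.296)
E
```

```text
time_s: 12.72
eef_pos: [616.1, -283.3, 31.4]
orientation: [-0.0, 0.989, -0.148, -0.0]
contact_force: [0.7, -0.2, -0.2]
opening: 44.6
grip_force: 0.0
time_s: 13.22
eef_pos: [616.8, -283.6, 32.5]
orientation: [0.0, 0.989, -0.148, 0.001]
contact_force: [-1.9, 0.0, 5.0]
opening: 21.1
grip_force: 60.3
now [ 616.8 -283.6   32.5] yaw -0.2973 t 13.22 f [-1.9  0.   5. ] open 21.1
  d tool [-0.1 -1.1 -0.5] rv [ 0.    -0.002 -0.001]
```

```bash
echo '[{"jaw":18,"tz":-30},{"jaw":18,"tz":-70},{"jaw":18,"tz":-110},{"jaw":18,"tz":-150},{"jaw":18,"tz":-180},{"jaw":18,"tz":-180},{"jaw":18,"tz":-180}]' | python3 shift.py; python3 -c "
from m import *
to([526.1,197.2,205],TH)"
```

```text
time_s: 13.8
eef_pos: [617.3, -283.8, 214.2]
orientation: [0.001, 0.989, -0.148, 0.002]
contact_force: [0.6, 0.5, -3.3]
opening: 20.5
grip_force: 59.5
now [ 617.3 -283.8  214.2] yaw -0.2972 t 13.8 f [ 0.6  0.5 -3.3] open 20.5
  d tool [-228.1 -433.2    7.7] rv [ 0.002 -0.004 -0.535]
```

```bash
echo '[{"jaw":18,"tx":-18,"ty":-34,"az":-0.1},{"jaw":18,"tx":-36,"ty":-68,"az":-0.2},{"jaw":18,"tx":-54,"ty":-102,"az":-0.3},{"jaw":18,"tx":-72,"ty":-136,"az":-0.4},{"jaw":18,"tx":-90,"ty":-170,"az":-0.5},{"jaw":18,"tx":-108,"ty":-204,"az":-0.535},{"jaw":18,"tx":-126,"ty":-238,"az":-0.535},{"jaw":18,"tx":-144,"ty":-272,"az":-0.535}]' | python3 shift.py; python3 -c "
from m import *
to([526.1,197.2,90],TH)"
```

```text
time_s: 14.47
eef_pos: [555.7, 20.8, 208.1]
orientation: [-0.0, 0.993, 0.119, -0.003]
contact_force: [0.8, 0.4, -2.2]
opening: 20.6
grip_force: 59.5
now [555.7  20.8 208.1] yaw 0.2379 t 14.47 f [ 0.8  0.4 -2.2] open 20.6
  d tool [  13.4 -178.2  118.4] rv [-0.002  0.005 -0.   ]
```

```bash
echo '[{"jaw":18,"tx":3,"ty":-36},{"jaw":18,"tx":6,"ty":-72},{"jaw":18,"tx":9,"ty":-108},{"jaw":18,"tx":11,"ty":-144},{"jaw":18,"tx":12,"ty":-174},{"jaw":18,"tx":12,"ty":-174,"tz":40},{"jaw":18,"tx":12,"ty":-174,"tz":80},{"jaw":18,"tx":12,"ty":-174,"tz":110}]' | python3 shift.py;echo '[{"jaw":18},{"jaw":18},{"jaw":18},{"jaw":18}]' | python3 shift.py; python3 -c "
from m import *
to([526.1,197.2,40],TH)"
```

```text
time_s: 15.13
eef_pos: [525.4, 191.1, 95.8]
orientation: [0.0, 0.993, 0.12, -0.003]
contact_force: [-0.1, 0.5, -2.8]
opening: 20.8
grip_force: 59.6
time_s: 15.47
eef_pos: [530.5, 191.2, 104.0]
orientation: [-0.0, 0.993, 0.118, 0.002]
contact_force: [1.5, 0.1, -1.4]
opening: 20.8
grip_force: 59.6
now [530.5 191.2 104. ] yaw 0.2374 t 15.47 f [ 1.5  0.1 -1.4] open 20.8
  d tool [-3.1 -6.8 64. ] rv [-0.    -0.004 -0.001]
```

```bash
echo '[{"jaw":18,"tx":-2.8,"ty":-6.8,"tz":15},{"jaw":18,"tx":-2.8,"ty":-6.8,"tz":30},{"jaw":18,"tx":-2.8,"ty":-6.8,"tz":45},{"jaw":18,"tx":-2.8,"ty":-6.8,"tz":58},{"jaw":18,"tx":-2.8,"ty":-6.8,"tz":63},{"jaw":18,"tx":-2.8,"ty":-6.8,"tz":64},{"jaw":18,"tx":-2.8,"ty":-6.8,"tz":64},{"jaw":18,"tx":-2.8,"ty":-6.8,"tz":64}]' | python3 shift.py; python3 -c "
from m import *
to([526.1,197.2,36],TH)"; echo '[{"jaw":18,"tz":1.5},{"jaw":18,"tz":3},{"jaw":18,"tz":3},{"jaw":18,"tz":3}]' | python3 shift.py; python3 -c "
from m import *
to([526.1,197.2,36],TH)"
```

```text
time_s: 16.13
eef_pos: [525.4, 197.1, 38.8]
orientation: [-0.0, 0.993, 0.119, 0.001]
contact_force: [1.0, -0.5, -1.7]
opening: 20.5
grip_force: 59.6
now [525.4 197.1  38.8] yaw 0.2377 t 16.13 f [ 1.  -0.5 -1.7] open 20.5
  d tool [0.7 0.1 2.8] rv [-0.    -0.002 -0.   ]
time_s: 16.47
eef_pos: [524.6, 197.0, 34.6]
orientation: [-0.0, 0.993, 0.119, 0.0]
contact_force: [0.2, -0.9, -1.5]
opening: 20.9
grip_force: 59.6
now [524.6 197.   34.6] yaw 0.2378 t 16.47 f [ 0.2 -0.9 -1.5] open 20.9
  d tool [ 1.6  0.1 -1.4] rv [-0. -0. -0.]
```

```bash
echo '[{"jaw":18,"tx":1.3},{"jaw":18,"tx":1.3},{"jaw":18,"tx":1.3}]' | python3 shift.py;for k in 1; do echo '[{"jaw":18,"tz":1},{"jaw":18,"tz":1},{"jaw":18,"tz":1}]' | python3 shift.py; done; echo '[{"jaw":18,"tz":1},{"jaw":18,"tz":1},{"jaw":18,"tz":1}]' | python3 shift.py
```

```text
time_s: 16.72
eef_pos: [525.8, 197.3, 34.6]
orientation: [-0.0, 0.993, 0.119, 0.0]
contact_force: [0.8, -0.0, -1.8]
opening: 20.9
grip_force: 59.6
time_s: 16.97
eef_pos: [525.8, 197.2, 33.4]
orientation: [-0.0, 0.993, 0.119, 0.0]
contact_force: [0.7, -1.1, -2.7]
opening: 20.6
grip_force: 59.6
time_s: 17.22
eef_pos: [525.8, 197.2, 32.5]
orientation: [-0.0, 0.993, 0.119, 0.0]
contact_force: [1.4, 0.4, -3.3]
opening: 20.7
grip_force: 59.6
```

```bash
echo '[{"jaw":18,"tz":1},{"jaw":18,"tz":1},{"jaw":18,"tz":1}]' | python3 shift.py; echo '[{"jaw":18,"tz":1},{"jaw":18,"tz":1},{"jaw":18,"tz":1}]' | python3 shift.py;  echo '[{"jaw":18,"tz":0.7},{"jaw":18,"tz":0.7},{"jaw":18,"tz":0.7}]' | python3 shift.py
```

```text
time_s: 17.47
eef_pos: [525.8, 197.3, 31.5]
orientation: [-0.0, 0.993, 0.119, 0.0]
contact_force: [0.4, 0.4, -2.6]
opening: 20.6
grip_force: 59.6
time_s: 17.72
eef_pos: [525.9, 197.4, 30.8]
orientation: [-0.0, 0.993, 0.119, 0.0]
contact_force: [0.1, 1.2, 1.6]
opening: 20.7
grip_force: 60.2
time_s: 17.97
eef_pos: [526.0, 197.4, 30.5]
orientation: [-0.0, 0.993, 0.119, 0.0]
contact_force: [-2.8, 0.1, 6.9]
opening: 20.7
grip_force: 60.9
```

```bash
echo '[{"jaw":18,"tx":1.5,"tz":-0.5},{"jaw":18,"tx":1.5,"tz":-0.5},{"jaw":18,"tx":1.5,"tz":-0.5}]' | python3 shift.py; echo '[{"jaw":18,"tx":-3},{"jaw":18,"tx":-3},{"jaw":18,"tx":-3}]' | python3 shift.py
```

```text
time_s: 18.22
eef_pos: [526.1, 197.5, 30.5]
orientation: [0.0, 0.993, 0.119, -0.001]
contact_force: [-7.4, -2.2, 7.9]
opening: 20.7
grip_force: 61.0
time_s: 18.47
eef_pos: [525.6, 197.3, 30.9]
orientation: [-0.0, 0.993, 0.119, 0.002]
contact_force: [4.8, 2.7, -1.5]
opening: 20.6
grip_force: 59.8
```

The stud is locked in x and at home height, so the middle cradle is the coarse one. Release it and fetch the fine stud.

```bash
echo '[{"jaw":18,"tx":1.5,"tz":0.5},{"jaw":18,"tx":1.5,"tz":0.5},{"jaw":40,"tx":1.5,"tz":0.5},{"jaw":40,"tx":1.5,"tz":0.5},{"jaw":40,"tx":1.5,"tz":0.5},{"jaw":40,"tx":1.5,"tz":-20},{"jaw":40,"tx":1.5,"tz":-60},{"jaw":40,"tx":1.5,"tz":-100}]' | python3 shift.py; echo '[{"jaw":45,"tz":-40},{"jaw":45,"tz":-80},{"jaw":45,"tz":-80}]' | python3 shift.py; python3 -c "
from m import *
to([578.9,-153.3,205],.4976)"
```

```text
time_s: 19.13
eef_pos: [523.6, 196.5, 129.0]
orientation: [0.0, 0.993, 0.119, -0.003]
contact_force: [0.5, -0.1, 0.7]
opening: 40.0
grip_force: 0.0
time_s: 19.38
eef_pos: [530.0, 198.4, 220.6]
orientation: [-0.001, 0.993, 0.119, 0.007]
contact_force: [0.5, 0.5, 0.5]
opening: 45.0
grip_force: 0.0
now [530.  198.4 220.6] yaw 0.2378 t 19.38 f [0.5 0.5 0.5] open 45.0
  d tool [-35.6 353.3  14.9] rv [ 0.002 -0.014 -0.26 ]
```

```bash
echo '[{"jaw":45,"tx":-4,"ty":40,"az":-0.1},{"jaw":45,"tx":-8,"ty":80,"az":-0.2},{"jaw":45,"tx":-12,"ty":120,"az":-0.26},{"jaw":45,"tx":-16,"ty":160,"az":-0.26},{"jaw":45,"tx":-20,"ty":200,"az":-0.26},{"jaw":45,"tx":-24,"ty":240,"az":-0.26},{"jaw":45,"tx":-28,"ty":280,"az":-0.26},{"jaw":45,"tx":-32,"ty":316,"az":-0.26}]' | python3 shift.py; python3 -c "
from m import *
to([578.9,-153.3,90],.4976)"
python3 - <<'E'
from m import *
f=camrig.grab_frame("top");np.save("top3.npy",f);g=cv2.cvtColor(f,cv2.COLOR_BGR2GRAY).astype(float)
x=np.arange(-24,24.1,.25)
for y0 in(60,0):
    p=np.mean([samp(g,gp(x,y0+d,51)) for d in np.arange(-7,7.1,1)],0);print(p[::4].round())
E
```

```text
time_s: 20.05
eef_pos: [568.8, -119.9, 209.9]
orientation: [0.0, 0.969, 0.246, -0.0]
contact_force: [0.0, 0.5, -0.0]
opening: 45.1
grip_force: 0.0
now [ 568.8 -119.9  209.9] yaw 0.4973 t 20.05 f [ 0.   0.5 -0. ] open 45.1
  d tool [ -7.   34.1 119.9] rv [ 0.  0. -0.]
[156. 159. 161. 159. 157. 153. 149. 146. 144. 148. 160. 176. 190. 198.
 201. 202. 201. 200. 198. 198. 197. 198. 198. 198. 197. 197. 197. 197.
 197. 197. 197. 197. 197. 197. 197. 196. 188. 176. 161. 150. 145. 144.
 142. 141. 145. 151. 158. 162. 163.]
[174. 175. 173. 167. 158. 149. 143. 142. 146. 157. 172. 186. 196. 200.
 201. 201. 200. 199. 199. 199. 199. 199. 199. 198. 198. 198. 198. 198.
 197. 197. 197. 198. 199. 199. 198. 193. 181. 167. 157. 153. 154. 156.
 157. 161. 165. 169. 172. 173. 173.]
```

```bash
echo '[{"jaw":45,"tx":-7,"ty":29,"tz":20},{"jaw":45,"tx":-7,"ty":29,"tz":60},{"jaw":45,"tx":-7,"ty":29,"tz":100},{"jaw":45,"tx":-7,"ty":29,"tz":120},{"jaw":45,"tx":-7,"ty":29,"tz":120},{"jaw":45,"tx":-7,"ty":29,"tz":120},{"jaw":45,"tx":-7,"ty":29,"tz":120}]' | python3 shift.py; python3 -c "
from m import *
to([578.9,-153.3,33],.4976)"
```

```text
time_s: 20.68
eef_pos: [577.9, -146.5, 92.2]
orientation: [0.001, 0.969, 0.246, 0.001]
contact_force: [-0.5, 0.0, 0.4]
opening: 45.3
grip_force: 0.0
now [ 577.9 -146.5   92.2] yaw 0.498 t 20.68 f [-0.5  0.   0.4] open 45.3
  d tool [-2.5  6.3 59.2] rv [ 0.002 -0.002  0.   ]
```

```bash
echo '[{"jaw":45,"tx":-2,"ty":6.5,"tz":10},{"jaw":45,"tx":-2,"ty":6.5,"tz":25},{"jaw":45,"tx":-2,"ty":6.5,"tz":40},{"jaw":45,"tx":-2,"ty":6.5,"tz":53},{"jaw":45,"tx":-2,"ty":6.5,"tz":58},{"jaw":45,"tx":-2,"ty":6.5,"tz":58.5},{"jaw":45,"tx":-2,"ty":6.5,"tz":58.5},{"jaw":45,"tx":-2,"ty":6.5,"tz":58.5}]' | python3 shift.py; echo '[{"jaw":18},{"jaw":18},{"jaw":18},{"jaw":18},{"jaw":18},{"jaw":18}]' | python3 shift.py;python3 - <<'E'
from m import *
to([578.9,-153.3,33],.4976)
E
```

```text
time_s: 21.35
eef_pos: [578.9, -153.2, 32.9]
orientation: [0.0, 0.969, 0.246, 0.001]
contact_force: [-0.0, -0.1, 0.1]
opening: 44.9
grip_force: 0.0
time_s: 21.85
eef_pos: [579.1, -153.2, 33.1]
orientation: [0.001, 0.969, 0.246, 0.001]
contact_force: [-1.0, 0.6, 6.2]
opening: 20.8
grip_force: 59.7
now [ 579.1 -153.2   33.1] yaw 0.4979 t 21.85 f [-1.   0.6  6.2] open 20.8
  d tool [-0.2 -0.   0.1] rv [ 0.002 -0.001  0.   ]
```

```bash
echo '[{"jaw":18,"tz":-30},{"jaw":18,"tz":-70},{"jaw":18,"tz":-110},{"jaw":18,"tz":-150},{"jaw":18,"tz":-175},{"jaw":18,"tz":-175},{"jaw":18,"tz":-175}]' | python3 shift.py; python3 -c "
from m import *
to([540.1,139.1,200],TH)"
```

```text
time_s: 22.43
eef_pos: [579.2, -153.3, 208.8]
orientation: [0.001, 0.969, 0.246, 0.002]
contact_force: [-0.3, 0.0, -2.6]
opening: 20.7
grip_force: 59.6
now [ 579.2 -153.3  208.8] yaw 0.4978 t 22.43 f [-0.3  0.  -2.6] open 20.7
  d tool [ 105.3 -275.6    8.3] rv [ 0.003 -0.003  0.26 ]
```

```bash
echo '[{"jaw":18,"tx":13,"ty":-34,"az":0.1},{"jaw":18,"tx":26,"ty":-68,"az":0.2},{"jaw":18,"tx":39,"ty":-102,"az":0.26},{"jaw":18,"tx":52,"ty":-136,"az":0.26},{"jaw":18,"tx":65,"ty":-170,"az":0.26},{"jaw":18,"tx":78,"ty":-204,"az":0.26},{"jaw":18,"tx":91,"ty":-238,"az":0.26},{"jaw":18,"tx":105.3,"ty":-275.6,"az":0.26}]' | python3 shift.py;echo '[{"jaw":18},{"jaw":18,"tz":30},{"jaw":18,"tz":70},{"jaw":18,"tz":110},{"jaw":18,"tz":110},{"jaw":18,"tz":110},{"jaw":18,"tz":110}]' | python3 shift.py; python3 -c "
from m import *
to([540.1,139.1,40],TH)"
```

```text
time_s: 23.1
eef_pos: [537.0, 140.5, 203.7]
orientation: [0.0, 0.993, 0.118, -0.002]
contact_force: [0.7, -0.6, -3.0]
opening: 20.6
grip_force: 59.7
time_s: 23.68
eef_pos: [539.1, 139.4, 97.4]
orientation: [0.0, 0.993, 0.119, -0.0]
contact_force: [0.9, 0.4, -1.2]
opening: 20.6
grip_force: 59.9
now [539.1 139.4  97.4] yaw 0.2376 t 23.68 f [ 0.9  0.4 -1.2] open 20.6
  d tool [ 0.9  0.5 57.4] rv [-0.     0.001 -0.   ]
```

```bash
echo '[{"jaw":18,"tx":0.9,"ty":0.5,"tz":15},{"jaw":18,"tx":0.9,"ty":0.5,"tz":30},{"jaw":18,"tx":0.9,"ty":0.5,"tz":45},{"jaw":18,"tx":0.9,"ty":0.5,"tz":54},{"jaw":18,"tx":0.9,"ty":0.5,"tz":58},{"jaw":18,"tx":0.9,"ty":0.5,"tz":58},{"jaw":18,"tx":0.9,"ty":0.5,"tz":58},{"jaw":18,"tx":0.9,"ty":0.5,"tz":58}]' | python3 shift.py; python3 -c "
from m import *
to([540.1,139.1,36],TH)"; echo '[{"jaw":18,"tz":1.5},{"jaw":18,"tz":3},{"jaw":18,"tz":3},{"jaw":18,"tz":3}]' | python3 shift.py; python3 -c "
from m import *
to([540.1,139.1,36],TH)"
```

```text
time_s: 24.35
eef_pos: [541.2, 139.4, 40.4]
orientation: [-0.0, 0.993, 0.119, 0.001]
contact_force: [-0.4, 0.1, -2.8]
opening: 20.7
grip_force: 60.0
now [541.2 139.4  40.4] yaw 0.2378 t 24.35 f [-0.4  0.1 -2.8] open 20.7
  d tool [-1.2  0.1  4.4] rv [ 0.    -0.002 -0.   ]
time_s: 24.68
eef_pos: [539.9, 139.3, 35.8]
orientation: [-0.0, 0.993, 0.119, -0.0]
contact_force: [-0.2, 0.4, -2.5]
opening: 20.4
grip_force: 60.0
now [539.9 139.3  35.8] yaw 0.2378 t 24.68 f [-0.2  0.4 -2.5] open 20.4
  d tool [ 0.1  0.2 -0.2] rv [-0.  0. -0.]
```

```bash
echo '[{"jaw":18,"tz":1},{"jaw":18,"tz":1},{"jaw":18,"tz":1}]' | python3 shift.py;echo '[{"jaw":18,"tz":1},{"jaw":18,"tz":1},{"jaw":18,"tz":1}]' | python3 shift.py; echo '[{"jaw":18,"tz":1},{"jaw":18,"tz":1},{"jaw":18,"tz":1}]' | python3 shift.py
```

```text
time_s: 24.93
eef_pos: [540.2, 139.3, 35.0]
orientation: [0.0, 0.993, 0.119, 0.0]
contact_force: [-0.4, 0.5, -0.6]
opening: 20.8
grip_force: 60.2
time_s: 25.18
eef_pos: [540.5, 139.3, 34.3]
orientation: [-0.0, 0.993, 0.119, 0.0]
contact_force: [-0.7, -0.8, 3.1]
opening: 20.9
grip_force: 60.8
time_s: 25.43
eef_pos: [540.7, 139.3, 33.8]
orientation: [0.0, 0.993, 0.119, 0.001]
contact_force: [-1.7, -1.1, 8.3]
opening: 20.7
grip_force: 61.5
```

```bash
echo '[{"jaw":18,"tx":0.7},{"jaw":18,"tx":0.7},{"jaw":18,"tx":0.7}]' | python3 shift.py;echo '[{"jaw":18,"tx":0.7},{"jaw":18,"tx":0.7},{"jaw":18,"tx":0.7}]' | python3 shift.py; echo '[{"jaw":18,"tx":0.7},{"jaw":18,"tx":0.7},{"jaw":18,"tx":0.7}]' | python3 shift.py
```

```text
time_s: 25.68
eef_pos: [541.3, 139.5, 33.8]
orientation: [-0.0, 0.993, 0.119, 0.001]
contact_force: [-1.7, -0.6, 7.5]
opening: 20.3
grip_force: 61.4
time_s: 25.93
eef_pos: [542.6, 139.8, 33.4]
orientation: [-0.0, 0.993, 0.119, 0.001]
contact_force: [6.5, 2.2, -1.1]
opening: 20.5
grip_force: 60.2
time_s: 26.18
eef_pos: [543.0, 140.0, 33.2]
orientation: [-0.0, 0.993, 0.119, 0.001]
contact_force: [5.9, 1.7, -0.2]
opening: 20.6
grip_force: 60.2
```

```bash
echo '[{"jaw":18,"tx":0.8,"tz":0.5},{"jaw":18,"tx":0.8,"tz":0.5},{"jaw":18,"tx":0.8,"tz":0.5}]' | python3 shift.py;echo '[{"jaw":18,"tx":0.5,"tz":1},{"jaw":18,"tx":0.5,"tz":1},{"jaw":18,"tx":0.5,"tz":1}]' | python3 shift.py; echo '[{"jaw":18,"tz":1},{"jaw":18,"tz":1},{"jaw":18,"tz":1}]' | python3 shift.py
```

```text
time_s: 26.43
eef_pos: [543.2, 140.0, 32.4]
orientation: [-0.0, 0.993, 0.119, 0.0]
contact_force: [4.0, 0.5, 1.6]
opening: 20.4
grip_force: 60.7
time_s: 26.68
eef_pos: [543.3, 140.1, 31.4]
orientation: [0.0, 0.993, 0.119, -0.0]
contact_force: [2.0, 0.0, 5.0]
opening: 20.6
grip_force: 60.9
time_s: 26.93
eef_pos: [543.4, 140.0, 31.0]
orientation: [0.0, 0.993, 0.119, -0.0]
contact_force: [-1.2, -1.2, 10.2]
opening: 20.6
grip_force: 61.8
```

It dropped about 4 mm from first contact and is locked, so it is home. Release, retreat, then verify.

```bash
echo '[{"jaw":18,"tz":-1},{"jaw":18,"tz":-1},{"jaw":40,"tz":-1},{"jaw":40,"tz":-1},{"jaw":40,"tz":-1},{"jaw":40,"tz":-20},{"jaw":40,"tz":-60},{"jaw":40,"tz":-100}]' | python3 shift.py; echo '[{"jaw":45,"tz":-40},{"jaw":45,"tz":-80},{"jaw":45,"ty":40,"tz":-80},{"jaw":45,"ty":80,"tz":-80},{"jaw":45,"ty":120,"tz":-80},{"jaw":45,"ty":160,"tz":-80},{"jaw":45,"ty":200,"tz":-80},{"jaw":45,"ty":240,"tz":-80}]' | python3 shift.py
python3 - <<'E'
from m import *
f=camrig.grab_frame("top");g=cv2.cvtColor(f,cv2.COLOR_BGR2GRAY).astype(float);f2=camrig.grab_frame("side");gs=cv2.cvtColor(f2,cv2.COLOR_BGR2GRAY).astype(float)
x=np.arange(-24,24.1,.25)
for y0 in(60,0,-60):
    p=np.mean([samp(g,gp(x,y0+d,51)) for d in np.arange(-7,7.1,1)],0);t=(p[96]+p[70:125].mean())/2*.87;i=np.nonzero(p[40:160]>t)[0]+40;print(y0,round(t),x[i[[0,-1]]],p[::6].round())
    # side: waist-top height check: waist top centroid, rays from both views
    out=[]
    for cam,im in(("top",g),("side",gs)):
        u,v=proj(cam,gp(0,y0,51))[0].astype(int); w=im[v-8:v+9,u-8:u+9]; m=w>w[7:10,7:10].mean()-14
        n,l,s,c=cv2.connectedComponentsWithStats(m.astype('u1')); k=l[8,8]; out.append((c[k]+[u-8,v-8],s[k,4]))
    (a,da),(b,db)=ray("top",[out[0][0]]),ray("side",[out[1][0]])
    t=np.linalg.lstsq(np.c_[da[0],-db[0]],b-a,rcond=None)[0]; P,Q=a+da[0]*t[0],b+db[0]*t[1]
    print("  z",((P+Q)/2).round(1),"gap",np.linalg.norm(P-Q).round(1),out[0][1],out[1][1])
cv2.imwrite("pics/c.png",np.hstack([cv2.resize(f[180:265,195:290],(400,360),interpolation=2),cv2.resize(f2[140:215,220:310],(400,360),interpolation=2)]))
E
```

```text
time_s: 27.6
eef_pos: [540.5, 139.7, 128.6]
orientation: [0.0, 0.993, 0.119, -0.003]
contact_force: [1.3, -0.8, 0.7]
opening: 40.2
grip_force: 0.0
time_s: 28.27
eef_pos: [599.4, -94.9, 209.8]
orientation: [-0.0, 0.993, 0.119, -0.001]
contact_force: [1.3, 0.6, 0.6]
opening: 44.9
grip_force: 0.0
60 171 [-13.25  13.25] [156. 160. 159. 155. 148. 144. 148. 168. 189. 200. 201. 200. 198. 197.
 196. 197. 197. 197. 197. 196. 196. 196. 197. 196. 188. 168. 149. 143.
 141. 143. 151. 160. 163.]
  z [511.9 256.1  50.3] gap 0.1 69 41
0 172 [-13.75  12.5 ] [174. 174. 167. 153. 142. 143. 156. 178. 195. 201. 201. 199. 198. 198.
 199. 198. 198. 197. 197. 197. 197. 198. 198. 195. 181. 161. 153. 155.
 157. 162. 168. 172. 174.]
  z [525.  197.8  48.8] gap 0.9 71 39
-60 103 [-10.5   15.75] [ 98.  97. 100. 103. 100.  94.  92.  91.  94. 105. 116. 120. 121. 120.
 120. 119. 118. 118. 118. 118. 119. 118. 117. 118. 119. 120. 115. 106.
 103. 111. 115. 112. 112.]
  z [539.5 138.1  55.3] gap 4.2 128 237
```

View pics/c.png

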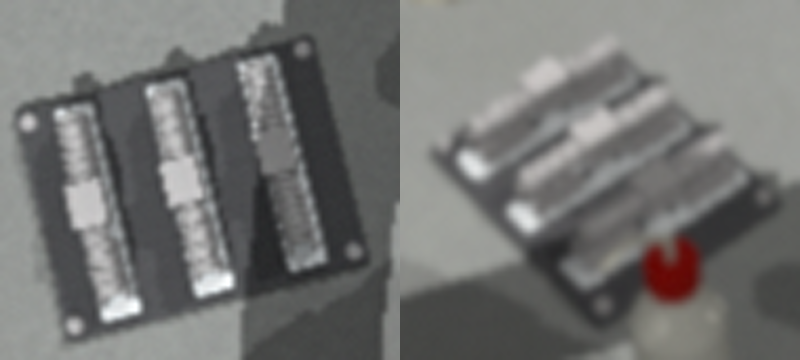

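The medium stud is home on the left. The coarse stud in the middle is centred at about -0.6 mm. The fine stud on the right sits at about +2.6 mm, rode at offset 0 and dropped at about 3, which a 6 mm cradle would not allow (it should ride at 3).

Comparing crest and tooth positions, a fine stud can slip into the coarse cradle at 3 mm offset, and a coarse stud into the fine cradle at 0. So right is coarse and middle is fine, and these two studs must be swapped. I will park the fine stud on the bench behind the gauge.

```bash
python3 - <<'E'
from m import *
to([543.3,140,85],TH)
for uv,z in(((287,121),95),):print(plane("top",[uv],z))
print(gp(150,-60,0))
E
echo '[{"jaw":45,"ty":-40},{"jaw":45,"ty":-80},{"jaw":45,"ty":-120},{"jaw":45,"ty":-160},{"jaw":45,"ty":-200},{"jaw":45,"ty":-240},{"jaw":45,"ty":-240,"tz":40},{"jaw":45,"ty":-240,"tz":80}]' | python3 shift.py; echo '[{"jaw":45,"tz":40},{"jaw":45,"tz":45},{"jaw":45,"tz":45},{"jaw":45,"tz":45},{"jaw":45,"tz":45}]' | python3 shift.py;python3 - <<'E'
from m import *
to([543.3,140,32],TH)
E
```

```text
now [599.7 -99.  209.4] yaw 0.2323 t 28.37 f [-0.5  0.1 -0.1] open 45.2
  d tool [   0.3 -245.7  124.1] rv [ 0.001  0.002 -0.006]
[[778.79800774  64.66210379  95.        ]]
[[685.61728415 175.65523523   0.        ]]
time_s: 29.03
eef_pos: [544.6, 143.7, 132.5]
orientation: [-0.0, 0.993, 0.121, 0.003]
contact_force: [-1.2, 0.0, -0.8]
opening: 45.2
grip_force: 0.0
time_s: 29.45
eef_pos: [545.5, 140.3, 88.6]
orientation: [-0.0, 0.993, 0.118, 0.002]
contact_force: [0.5, 0.5, 0.7]
opening: 45.1
grip_force: 0.0
now [545.5 140.3  88.6] yaw 0.2374 t 29.45 f [0.5 0.5 0.7] open 45.1
  d tool [-2.5 -0.2 56.6] rv [ 0.    -0.004 -0.001]
```

```bash
echo '[{"jaw":45,"tx":-2,"tz":18},{"jaw":45,"tx":-2,"tz":36},{"jaw":45,"tx":-2,"tz":50},{"jaw":45,"tx":-2,"tz":54.5},{"jaw":45,"tx":-2,"tz":54.5},{"jaw":45,"tx":-2,"tz":54.5}]' | python3 shift.py; echo '[{"jaw":18},{"jaw":18},{"jaw":18},{"jaw":18},{"jaw":18}]' | python3 shift.py;python3 - <<'E'
from m import *
to([543.3,140,32],TH)
E
echo '[{"jaw":18,"tz":-15},{"jaw":18,"tz":-45},{"jaw":18,"tx":38,"tz":-45},{"jaw":18,"tx":76,"tz":-45},{"jaw":18,"tx":114,"tz":-45},{"jaw":18,"tx":150,"tz":-45},{"jaw":18,"tx":150,"tz":-20},{"jaw":18,"tx":150,"tz":10}]' | python3 shift.py
python3 -c "
from m import *
to([0,0,0],TH)"
```

```text
time_s: 29.95
eef_pos: [542.9, 139.7, 32.9]
orientation: [-0.0, 0.993, 0.118, 0.001]
contact_force: [-0.2, 0.7, 0.4]
opening: 45.2
grip_force: 0.0
time_s: 30.37
eef_pos: [542.7, 139.7, 32.3]
orientation: [-0.0, 0.993, 0.119, 0.001]
contact_force: [0.4, -0.0, 6.2]
opening: 20.3
grip_force: 61.9
now [542.7 139.7  32.3] yaw 0.2377 t 30.37 f [ 0.4 -0.   6.2] open 20.3
  d tool [ 0.6 -0.1  0.3] rv [ 0.    -0.003 -0.   ]
time_s: 31.03
eef_pos: [692.0, 175.8, 23.4]
orientation: [-0.0, 0.993, 0.119, 0.004]
contact_force: [1.3, -0.8, -2.7]
opening: 20.6
grip_force: 64.3
now [692.  175.8  23.4] yaw 0.2378 t 31.03 f [ 1.3 -0.8 -2.7] open 20.6
  d tool [-714.1    7.9   18. ] rv [ 0.    -0.008 -0.   ]
```

```bash
echo '[{"jaw":18,"tz":6},{"jaw":18,"tz":14},{"jaw":18,"tz":17},{"jaw":18,"tz":17},{"jaw":18,"tz":17}]' | python3 shift.py; echo '[{"jaw":18,"tz":1},{"jaw":18,"tz":1},{"jaw":18,"tz":1}]' | python3 shift.py
```

```text
time_s: 31.45
eef_pos: [687.5, 175.0, 5.1]
orientation: [-0.0, 0.993, 0.119, 0.001]
contact_force: [-0.5, 0.2, -2.4]
opening: 20.4
grip_force: 64.4
time_s: 31.7
eef_pos: [687.7, 175.0, 4.4]
orientation: [-0.0, 0.993, 0.119, 0.001]
contact_force: [-3.7, -0.4, 6.9]
opening: 20.7
grip_force: 65.2
```

```bash
echo '[{"jaw":40},{"jaw":40},{"jaw":40},{"jaw":40,"tz":-35},{"jaw":40,"tz":-75},{"jaw":40,"tx":-38,"ty":-15,"tz":-80},{"jaw":40,"tx":-76,"ty":-30,"tz":-80},{"jaw":40,"tx":-114,"ty":-45,"tz":-80}]' | python3 shift.py
echo '[{"jaw":40,"tx":-38,"ty":-15},{"jaw":40,"tx":-38,"ty":-15},{"jaw":40,"tx":-38,"ty":-15},{"jaw":40,"tx":-38,"ty":-15},{"jaw":40,"tx":-38,"ty":-15}]' | python3 shift.py
python3 -c "
from m import *
to([525.9,197.4,33],TH)"
```

```text
time_s: 32.37
eef_pos: [566.0, 192.0, 84.3]
orientation: [-0.0, 0.993, 0.118, 0.002]
contact_force: [-0.3, -0.1, 0.2]
opening: 40.1
grip_force: 0.0
time_s: 32.78
eef_pos: [527.3, 197.6, 84.0]
orientation: [-0.0, 0.993, 0.118, 0.001]
contact_force: [-0.2, -0.8, 0.3]
opening: 39.9
grip_force: 0.0
now [527.3 197.6  84. ] yaw 0.2374 t 32.78 f [-0.2 -0.8  0.3] open 39.9
  d tool [-1.5 -0.1 51. ] rv [ 0.    -0.003 -0.001]
```

```bash
echo '[{"jaw":40,"tx":-1,"tz":18},{"jaw":40,"tx":-1,"tz":36},{"jaw":40,"tx":-1,"tz":47},{"jaw":40,"tx":-1,"tz":50.5},{"jaw":40,"tx":-1,"tz":50.5},{"jaw":40,"tx":-1,"tz":50.5}]' | python3 shift.py; echo '[{"jaw":18},{"jaw":18},{"jaw":18},{"jaw":18},{"jaw":18}]' | python3 shift.py
python3 -c "
from m import *
to([525.9,197.4,33],TH)"
echo '[{"jaw":18,"tz":-15},{"jaw":18,"tz":-35},{"jaw":18,"tx":0.5,"ty":30,"tz":-35},{"jaw":18,"tx":0.5,"ty":60,"tz":-35},{"jaw":18,"tx":0.5,"ty":60,"tz":-35},{"jaw":18,"tx":0.5,"ty":60,"tz":-25},{"jaw":18,"tx":0.5,"ty":60,"tz":-12},{"jaw":18,"tx":0.5,"ty":60,"tz":-8}]' | python3 shift.py
echo '[{"jaw":18,"tz":1},{"jaw":18,"tz":2},{"jaw":18,"tz":2},{"jaw":18,"tz":2}]' | python3 shift.py
python3 -c "
from m import *
to([540.1,139.1,33],TH)"
```

```text
time_s: 33.28
eef_pos: [525.1, 197.2, 32.7]
orientation: [-0.0, 0.993, 0.118, 0.0]
contact_force: [0.0, -0.5, -0.2]
opening: 40.0
grip_force: 0.0
time_s: 33.7
eef_pos: [525.4, 197.4, 33.5]
orientation: [-0.0, 0.993, 0.119, 0.001]
contact_force: [1.7, -0.5, 4.8]
opening: 20.7
grip_force: 61.8
now [525.4 197.4  33.5] yaw 0.2378 t 33.7 f [ 1.7 -0.5  4.8] open 20.7
  d tool [0.5 0.1 0.5] rv [ 0.    -0.002 -0.   ]
time_s: 34.37
eef_pos: [536.5, 139.3, 36.7]
orientation: [-0.0, 0.993, 0.119, -0.002]
contact_force: [0.0, -0.8, -3.8]
opening: 20.5
grip_force: 66.3
time_s: 34.7
eef_pos: [539.1, 139.5, 38.5]
orientation: [-0.0, 0.993, 0.119, 0.0]
contact_force: [-0.3, 0.1, -1.1]
opening: 20.2
grip_force: 66.4
now [539.1 139.5  38.5] yaw 0.2385 t 34.7 f [-0.3  0.1 -1.1] open 20.2
  d tool [0.9 0.6 5.5] rv [-0. -0.  0.]
```

```bash
echo '[{"jaw":18,"tx":0.9,"ty":0.4,"tz":1},{"jaw":18,"tx":0.9,"ty":0.4,"tz":2},{"jaw":18,"tx":0.9,"ty":0.4,"tz":2}]' | python3 shift.py;echo '[{"jaw":18,"tz":1},{"jaw":18,"tz":1},{"jaw":18,"tz":1}]' | python3 shift.py; echo '[{"jaw":18,"tz":1},{"jaw":18,"tz":1},{"jaw":18,"tz":1}]' | python3 shift.py; echo '[{"jaw":18,"tz":1},{"jaw":18,"tz":1},{"jaw":18,"tz":1}]' | python3 shift.py
```

```text
time_s: 34.95
eef_pos: [540.1, 138.9, 36.4]
orientation: [-0.0, 0.993, 0.119, 0.0]
contact_force: [-0.3, 0.2, -2.8]
opening: 20.5
grip_force: 66.4
time_s: 35.2
eef_pos: [539.9, 138.8, 35.2]
orientation: [-0.0, 0.993, 0.119, -0.0]
contact_force: [0.4, 0.5, -2.7]
opening: 20.4
grip_force: 66.4
time_s: 35.45
eef_pos: [540.0, 138.9, 34.4]
orientation: [-0.0, 0.993, 0.119, 0.0]
contact_force: [-0.2, 0.3, -2.6]
opening: 20.3
grip_force: 66.4
time_s: 35.7
eef_pos: [540.2, 139.1, 33.6]
orientation: [-0.0, 0.993, 0.119, 0.0]
contact_force: [-0.9, 1.4, 0.8]
opening: 20.4
grip_force: 66.9
```

```bash
echo '[{"jaw":18,"tz":0.5},{"jaw":18,"tx":1.5},{"jaw":18,"tx":1.5},{"jaw":18,"tx":1.5}]' | python3 shift.py; echo '[{"jaw":18,"tx":-3},{"jaw":18,"tx":-3},{"jaw":18,"tx":-3}]' | python3 shift.py
```

```text
time_s: 36.03
eef_pos: [541.3, 139.3, 33.4]
orientation: [-0.0, 0.993, 0.119, -0.0]
contact_force: [-3.5, 2.1, 4.3]
opening: 20.2
grip_force: 67.1
time_s: 36.28
eef_pos: [538.6, 138.6, 33.5]
orientation: [-0.0, 0.993, 0.119, 0.0]
contact_force: [-0.4, 3.2, 2.4]
opening: 20.1
grip_force: 67.1
```

Here the coarse stud has about ±1.4 mm of play at home height, against 0.5 mm in the middle cradle, which confirms the swap. Release and fetch the parked fine stud.

```bash
echo '[{"jaw":18,"tx":1.4,"tz":0.3},{"jaw":18,"tx":1.4,"tz":0.3},{"jaw":40,"tx":1.4,"tz":0.3},{"jaw":40,"tx":1.4,"tz":0.3},{"jaw":40,"tx":1.4,"tz":0.3},{"jaw":40,"tx":1.4,"tz":-20},{"jaw":40,"tx":1.4,"tz":-55},{"jaw":40,"tx":1.4,"tz":-55}]' | python3 shift.py
python3 -c "
from m import *
to([687.7,175,85],TH)"
echo '[{"jaw":40,"tx":38},{"jaw":40,"tx":76},{"jaw":40,"tx":114},{"jaw":40,"tx":150},{"jaw":40,"tx":150},{"jaw":40,"tx":150},{"jaw":40,"tx":150}]' | python3 shift.py
python3 -c "
from m import *
to([687.7,175,4.5],TH)"
```

```text
time_s: 36.95
eef_pos: [543.7, 139.1, 94.5]
orientation: [-0.0, 0.993, 0.119, 0.004]
contact_force: [1.2, 0.7, 1.6]
opening: 39.8
grip_force: 0.0
now [543.7 139.1  94.5] yaw 0.2377 t 36.95 f [1.2 0.7 1.6] open 39.8
  d tool [148.4  -0.9  10.8] rv [ 0.001 -0.008 -0.   ]
time_s: 37.53
eef_pos: [685.1, 173.8, 87.3]
orientation: [0.0, 0.993, 0.119, -0.001]
contact_force: [0.0, 0.7, 0.1]
opening: 40.2
grip_force: 0.0
now [685.1 173.8  87.3] yaw 0.2377 t 37.53 f [0.  0.7 0.1] open 40.2
  d tool [ 3.  -0.6 82.8] rv [ 0.     0.002 -0.   ]
```

```bash
echo '[{"jaw":40,"tx":3,"ty":-0.6,"tz":25},{"jaw":40,"tx":3,"ty":-0.6,"tz":50},{"jaw":40,"tx":3,"ty":-0.6,"tz":70},{"jaw":40,"tx":3,"ty":-0.6,"tz":80},{"jaw":40,"tx":3,"ty":-0.6,"tz":82},{"jaw":40,"tx":3,"ty":-0.6,"tz":82},{"jaw":40,"tx":3,"ty":-0.6,"tz":82}]' | python3 shift.py; echo '[{"jaw":18},{"jaw":18},{"jaw":18},{"jaw":18},{"jaw":18}]' | python3 shift.py
python3 -c "
from m import *
to([525.9,197.4,90],TH)"
```

```text
time_s: 38.12
eef_pos: [689.3, 175.6, 8.5]
orientation: [-0.0, 0.993, 0.119, 0.001]
contact_force: [0.2, 0.6, 0.3]
opening: 40.1
grip_force: 0.0
time_s: 38.53
eef_pos: [690.1, 175.7, 8.9]
orientation: [-0.0, 0.993, 0.119, 0.002]
contact_force: [-0.3, -0.4, 6.9]
opening: 20.7
grip_force: 60.2
now [690.1 175.7   8.9] yaw 0.2379 t 38.53 f [-0.3 -0.4  6.9] open 20.7
  d tool [-154.1  -59.7  -81.7] rv [ 0.    -0.004 -0.   ]
```

```bash
echo '[{"jaw":18,"tz":-35},{"jaw":18,"tz":-75},{"jaw":18,"tx":-37,"ty":-15,"tz":-80},{"jaw":18,"tx":-74,"ty":-30,"tz":-80},{"jaw":18,"tx":-111,"ty":-45,"tz":-80},{"jaw":18,"tx":-148,"ty":-60,"tz":-80},{"jaw":18,"tx":-151.3,"ty":-59.7,"tz":-80},{"jaw":18,"tx":-151.3,"ty":-59.7,"tz":-80}]' | python3 shift.py
echo '[{"jaw":18,"tz":15},{"jaw":18,"tz":30},{"jaw":18,"tz":40},{"jaw":18,"tz":44},{"jaw":18,"tz":44},{"jaw":18,"tz":44}]' | python3 shift.py
python3 -c "
from m import *
to([528.7,197.9,42],TH)"
```

```text
time_s: 39.2
eef_pos: [523.6, 197.9, 85.3]
orientation: [0.0, 0.993, 0.119, -0.002]
contact_force: [0.1, 0.2, -1.3]
opening: 20.2
grip_force: 59.4
time_s: 39.7
eef_pos: [527.8, 197.8, 42.6]
orientation: [-0.0, 0.993, 0.118, 0.0]
contact_force: [0.1, 0.8, -3.1]
opening: 20.3
grip_force: 59.5
now [527.8 197.8  42.6] yaw 0.2375 t 39.7 f [ 0.1  0.8 -3.1] open 20.3
  d tool [0.9 0.1 0.6] rv [-0. -0. -0.]
```

```bash
echo '[{"jaw":18,"tx":0.9,"ty":0.4,"tz":1},{"jaw":18,"tx":0.9,"ty":0.4,"tz":1},{"jaw":18,"tx":0.9,"ty":0.4,"tz":1}]' | python3 shift.py;echo '[{"jaw":18,"tz":1},{"jaw":18,"tz":1},{"jaw":18,"tz":1}]' | python3 shift.py; echo '[{"jaw":18,"tz":1},{"jaw":18,"tz":1},{"jaw":18,"tz":1}]' | python3 shift.py; echo '[{"jaw":18,"tz":1},{"jaw":18,"tz":1},{"jaw":18,"tz":1}]' | python3 shift.py
```

```text
time_s: 39.95
eef_pos: [528.8, 197.7, 42.0]
orientation: [-0.0, 0.993, 0.119, 0.001]
contact_force: [-0.1, -0.4, -2.6]
opening: 20.2
grip_force: 59.5
time_s: 40.2
eef_pos: [528.2, 197.6, 40.3]
orientation: [-0.0, 0.993, 0.119, -0.0]
contact_force: [0.2, -0.2, -3.1]
opening: 20.2
grip_force: 59.5
time_s: 40.45
eef_pos: [528.1, 197.6, 39.2]
orientation: [0.0, 0.993, 0.119, -0.0]
contact_force: [-0.2, -1.2, -2.6]
opening: 20.3
grip_force: 59.5
time_s: 40.7
eef_pos: [528.1, 197.6, 38.2]
orientation: [-0.0, 0.993, 0.119, -0.0]
contact_force: [0.0, -0.4, -1.4]
opening: 20.5
grip_force: 59.5
```

Already 3 mm below the riding height without contact. Continue down and probe.

```bash
echo '[{"jaw":18,"tz":1},{"jaw":18,"tz":1},{"jaw":18,"tz":1}]' | python3 shift.py;echo '[{"jaw":18,"tx":1.2,"tz":0.5},{"jaw":18,"tx":1.2,"tz":0.5},{"jaw":18,"tx":1.2,"tz":0.5}]' | python3 shift.py; echo '[{"jaw":18,"tx":-2.4},{"jaw":18,"tx":-2.4},{"jaw":18,"tx":-2.4}]' | python3 shift.py
```

```text
time_s: 40.95
eef_pos: [528.4, 197.8, 37.5]
orientation: [-0.0, 0.993, 0.119, 0.0]
contact_force: [0.0, 1.8, -1.0]
opening: 20.3
grip_force: 59.7
time_s: 41.2
eef_pos: [529.0, 198.1, 37.0]
orientation: [-0.0, 0.993, 0.119, -0.001]
contact_force: [-4.0, 0.7, 4.9]
opening: 20.1
grip_force: 60.4
time_s: 41.45
eef_pos: [527.4, 197.6, 37.2]
orientation: [-0.0, 0.993, 0.119, 0.0]
contact_force: [-0.3, 2.6, 2.1]
opening: 20.4
grip_force: 60.0
```

```bash
echo '[{"jaw":18,"tx":1,"tz":0.4},{"jaw":18,"tx":1,"tz":0.4},{"jaw":40,"tx":1,"tz":0.4},{"jaw":40,"tx":1,"tz":0.4},{"jaw":40,"tx":1,"tz":0.4},{"jaw":40,"tx":1,"tz":-20},{"jaw":40,"tx":1,"tz":-60},{"jaw":40,"tx":1,"tz":-100}]' | python3 shift.py; echo '[{"jaw":45,"tz":-40},{"jaw":45,"tz":-80},{"jaw":45,"ty":40,"tz":-80},{"jaw":45,"ty":80,"tz":-80},{"jaw":45,"ty":120,"tz":-80},{"jaw":45,"ty":160,"tz":-80},{"jaw":45,"ty":200,"tz":-80},{"jaw":45,"ty":240,"tz":-80}]' | python3 shift.py
echo '[{"jaw":45,"ty":60},{"jaw":45,"ty":60},{"jaw":45,"ty":60},{"jaw":45,"ty":60}]' | python3 shift.py
python3 - <<'E'
from m import *
f=camrig.grab_frame("top");g=cv2.cvtColor(f,cv2.COLOR_BGR2GRAY).astype(float);f2=camrig.grab_frame("side")
x=np.arange(-24,24.1,.25)
for y0 in(60,0,-60):
    p=np.mean([samp(g,gp(x,y0+d,51)) for d in np.arange(-7,7.1,1)],0);t=p[80:112].mean()*.87;i=np.nonzero(p[36:160]>t)[0]+36;print(y0,x[i[[0,-1]]],p[::6].round())
cv2.imwrite("pics/d.png",np.hstack([cv2.resize(f[180:265,195:290],(400,360),interpolation=2),cv2.resize(f2[140:215,220:310],(400,360),interpolation=2)]))
E
```

```text
time_s: 42.12
eef_pos: [526.1, 196.7, 135.6]
orientation: [0.001, 0.993, 0.118, -0.003]
contact_force: [0.5, 0.2, 0.4]
opening: 40.3
grip_force: 0.0
time_s: 42.78
eef_pos: [584.6, -37.8, 216.7]
orientation: [0.0, 0.993, 0.119, 0.0]
contact_force: [0.2, 0.3, -0.4]
opening: 44.7
grip_force: 0.0
time_s: 43.12
eef_pos: [598.5, -95.2, 216.3]
orientation: [-0.0, 0.993, 0.117, -0.0]
contact_force: [-0.5, 0.4, -0.2]
opening: 45.2
grip_force: 0.0
60 [-13.25  13.25] [156. 160. 159. 154. 148. 144. 149. 168. 189. 199. 201. 200. 198. 197.
 197. 197. 197. 197. 197. 197. 196. 196. 197. 197. 188. 168. 149. 143.
 141. 143. 150. 160. 163.]
0 [-13.75  12.5 ] [160. 161. 159. 154. 149. 146. 156. 179. 197. 201. 201. 199. 198. 198.
 198. 198. 197. 197. 197. 196. 196. 198. 199. 197. 182. 156. 140. 140.
 145. 153. 157. 153. 151.]
-60 [-13.75  15.5 ] [106. 105. 103. 101.  99.  95.  96. 105. 116. 119. 120. 120. 119. 119.
 119. 118. 118. 117. 118. 118. 117. 117. 118. 118. 116. 111. 104. 101.
 104. 113. 121. 124. 121.]
```

View pics/d.png

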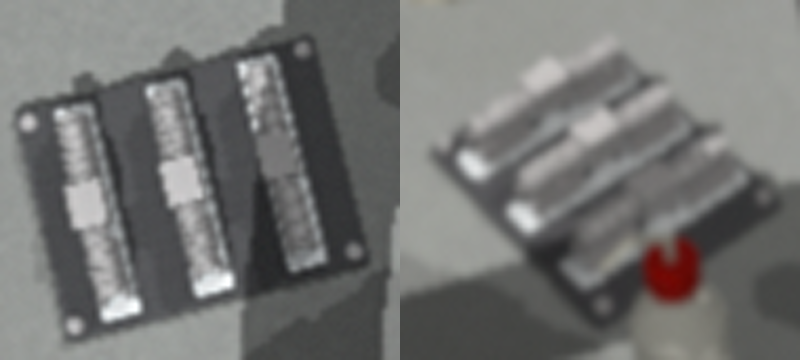

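All three waists are centred in their cradles (within about 1 mm), with fine in the middle, coarse on the right and medium on the left. Handing in.

```bash
python3 -c "
from rig import arm, camrig
print(arm.finish_job())"
```

```text
the job is handed in; nothing more can be done
None
```

I handed the job in at about 43 s with all three studs released in what I judged to be their own cradles (medium left, fine middle, coarse right), by seating height, play and centring; I first had fine and coarse swapped and corrected that, and I got no verdict back.

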